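# Hold the raking-light lid at its set angle over a dish

## Task

Get the lidded petri dish ready for inspection under raking light: with the lamp box's lid still shut, slide the dish flat along the bench, without lifting it, until it is fully home against both arms of the dark V locator in front of the lamp box. Then lift and hold the box's sprung lid, which has a bar handle, so far that the red pointer on the lid's left flank stands at the orange index clip on the angle quadrant, and finish while still holding the lid steady there, because it springs shut as soon as it is let go. Leave the index clip as it is set, and leave the timer, the vial and the hand lens where they are.

Things in the scene. Friction and masses are not known exactly. Their poses are not given: they have to be found in the camera images.
- lamp_box: white raking-light lamp box fixed to the bench, 150 (x) x 180 (y) x 60 mm high without its lid; origin: centre of its underside on the bench. Its x axis points from its front (robot side) to its back, y to its left, z up. A dark steel V locator stands on the bench before its front, opening toward -x (see dish_spot)
- dish_spot (a point): bench point where the dish's centre is when it touches both arms of the V; at (-135, 0, 0) mm in the lamp box's frame, same axes. The V is 11 mm high, its two straight 38 mm arms are 8 mm thick at 100 degrees to each other, outer ends at x = -118, y = +-29 mm of the lamp box. The dish is pushed into it along +x
- petri_dish: loose round lidded petri dish with a brown ground sample, 62 mm over its thin rim (solid body 57 mm across), 12 mm high, about 50 g; origin: centre of its underside, z up. It stands on the bench left or right of the V, 100 to 140 mm off the V's middle line and 30 to 45 mm nearer the robot than the spot
- lamp_lid (a joint): angle (rad) of the white lamp lid (148 mm deep, 182 wide, 16 thick): 0 shut (level), grows as its front edge rises, end stop 1.2. The hinge runs along the lamp box's y at its back. A spring always pulls it shut: torque about 0.8 x (angle + 0.45) N m, plus the lid's weight (0.3 kg): about 4 N at the handle at first, 8 N at 0.9 rad
- lid_hinge (a point): point in the middle of the lid's hinge axis, at (70, 0, 62) mm in the lamp box's frame; axes as the lamp box; it does not move with the lid
- lid_handle (a point): middle of the lid's steel bar handle: a round 12 mm bar, 86 mm long along the lamp box's y, on two posts above the lid's front edge. On the shut lid at (-132, 0, +50) mm from the hinge (112 mm above the bench), 34 mm above the lid's top; it turns with the lid about the hinge, its axes too (x along the lid toward the hinge)
- pointer_tip (a point): tip of the red pointer on the lid's left flank (+y side), 109 mm from the hinge axis; it turns with the lid, its axes are the lid's
- index (a joint): angle (rad) at which the orange index clip is set on the aluminium quadrant, measured like the lid's: when the lid's angle equals this value the pointer is at the middle of the index. Held by friction; between 0.62 and 0.92
- index_mark (a point): middle of the inner edge of the orange index clip (16 mm wide along the arc), 112.5 mm from the hinge axis, on the quadrant at the lamp box's left flank (+y side); axes turned like those of a lid at the index angle. The clip and its black thumb screw stand out to y = +114 mm of the lamp box, the quadrant reaches 175 mm above the bench
- timer: white bench timer with three keys, 60 x 66 x 19 mm, loose bystander on the other side of the V from the dish; origin: centre of its underside
- vial: upright sample vial with green cap, 23 mm across, 51 mm high, loose bystander to the right of the lamp box; origin: centre of its underside
- lens: hand lens lying flat, 44 x 83 x 9 mm, loose bystander at the right front of the bench; origin: centre of its underside
Mind the look-alikes: they are no part of the job. Leave any blue or yellow look-alike of the petri_dish alone.

How it is judged:
By the outcome, as a careful person would: the job done as asked, in the order asked, and still so for the second after the job is handed in, while the arm keeps its last pose, push and grip.
It also fails if it takes over 58 s, if anything falls off the work surface, if the arm or the gripper's body presses on something with over 40 N, if the wrist force passes 120 N, or if a joint passes its speed limit or range.

## Robot

A 6-joint arm with a two-finger parallel gripper is mounted at the origin on a cart in front of the work surface, level with it; the furniture and walls round the work are solid. World frame = base frame: x ahead of the robot, y to its left, z up, the work surface at z = 0. Lengths are in m, angles in rad, forces in N, time in s.
With the tool pointing down it reaches from about 0.275 to 0.75 m from the base axis. Payload 10.2 kg.
Tool frame: the origin (TCP) lies at the very end of the fingers, on their centre line; the grasp point (between the pads) lies 19 mm behind it; z points along the fingers, y is the direction in which the jaws open and shut (so a half turn about z gives the same grasp; the last joint's range is limited). The gripper opens to 85 mm and grips with 20 to 120 N. Pads are 22 mm wide; open, the fingers measure 114 mm over their backs; the gripper's body (76 mm by 85 mm) begins 54 mm behind the grasp point. The pads swing forward as they close: fully open they stand 13 mm farther back than shut.
Start: joints at [1.071, 0.313, 1.498, -0, 1.331, -0.223], TCP at [0.143, 0.505, 0.231] pointing down, gripper open.
Joint ranges: [-2.94, 2.94], [-0.97, 2.17], [0.19, 2.56], [-1.23, 4.37], [0.02, 3.11], [-2.88, 2.88]. Speed limits (rad/s): [2.39, 2.39, 3.01, 3.14, 3.14, 3.14].

## Interface

Orientations are given as [roll, pitch, yaw] about the fixed x, y, z axes, in that order (R = Rz(yaw) Ry(pitch) Rx(roll)).
In Python, from bench import manip gives the robot as it stands.
- The arm moves only by the tool apply_moves, never from a script. Its argument "steps" is a list of rows, each an object of numbers: "tx", "ty", "tz": the shift along the world's x, y, z each as a share of 0.04 m, from -1 to 1; "wx", "wy", "wz": the turn, a rotation vector about the world's x, y, z each as a share of 0.15 rad, from -1 to 1. A call has 1 to 20 rows; each row shifts and turns the pose as measured when the row begins; what a row does not reach is not made up. A row lasts 1/8 s, in which the tool goes at most 62.5 mm and 10.7 degrees, less where a joint would pass 70% of its speed; a pose out of reach is approached as far as the arm can. A call with a number of a shift or a turn outside -1 to 1 is refused whole. A call with a gripper value outside its range is refused whole. "grip" is the opening, from 0 (shut) to 1 (fully open), set as the call begins (left out, the last holds). The fingers move at their own pace and stop on an object; "squeeze" is the grip in N (left out, the last holds). Time passes only in rows, so rows that do not move let the fingers close. It gives the time, the measured TCP pose, the force and the opening at its end, in the units of the state.
- manip.get_state(): the state, without advancing time (a new reading comes with each control period).
- manip.grab_frame(name): name is "scene" or "top"; returns the picture (400x640x3 uint8, red, green, blue); there is no depth.
- manip.camera_model(name): a dict with "fx", "fy", "cx", "cy" (pixels), "extrinsics" (4x4, takes a point from camera to world coordinates). Camera axes: x right, y down, z forward; pixel columns grow to the right and rows downward; lengths in m; the calibration is good to about 2 mm. A picture is of the moment at which its call begins. camera_model takes no time and is no camera call.
- manip.job_done(): hands the job in, once; it reports no verdict.
The state is a dict: "time_s": time; "joints": joint angles; "qd": joint speeds; "effort": joint torques, N m; "ee_pos": TCP position; "eef_rot": TCP orientation; "force": force on the tool from outside, world axes, zero at the start; "torque": the same for the moment, N m; "width": finger opening in m.
Only numpy, scipy, OpenCV 4.12 (cv2) and the standard library are available. Lean on these libraries where they do the work, as an engineer would, in place of code of your own. Each camera call takes 0.05 s, during which the arm holds its last target.

## Working session

There is one attempt and no reset: what is moved stays moved. The work goes in short steps, Python scripts to look and compute and a tool call to move; the robot and the scene stay as the last step left them, time stands still between calls to the robot, and variables do not carry over. Pictures are saved under pics/ and viewed, and the job is handed in when it is done.

Besides the shell and the picture viewer there is one more tool, called after ">>>" as name(argument=value, ...), one argument or row to a line, values as JSON. apply_moves: Moves the arm, as the interface text tells. Its arguments: {"type":"object","properties":{"steps":{"type":"array","items":{"type":"object","properties":{"tx":{"type":"number","minimum":-1,"maximum":1},"ty":{"type":"number","minimum":-1,"maximum":1},"tz":{"type":"number","minimum":-1,"maximum":1},"wx":{"type":"number","minimum":-1,"maximum":1},"wy":{"type":"number","minimum":-1,"maximum":1},"wz":{"type":"number","minimum":-1,"maximum":1}}}},"grip":{"type":"number"},"squeeze":{"type":"number"}},"required":["steps"]}

```bash
mkdir -p pics; ls; python3 - <<'E'
from bench import manip
import cv2
for n in("scene","top"):
    f=manip.grab_frame(n); cv2.imwrite(f"pics/{n}0.png",f[:,:,::-1])
    print(manip.camera_model(n))
print(manip.get_state())
E
```

```text
pics
{'fx': 422.5958469416605, 'fy': 422.5958469416605, 'cx': 313.8620182460719, 'cy': 202.3099354647912, 'extrinsics': array([[ 0.79414613, -0.43509855,  0.42428902,  0.10747179],
       [-0.60768228, -0.57697786,  0.54572776, -0.7391055 ],
       [ 0.00736001, -0.69122051, -0.72260642,  0.86813959],
       [ 0.        ,  0.        ,  0.        ,  1.        ]])}
{'fx': 407.0240082525437, 'fy': 407.0240082525437, 'cx': 323.1278526315958, 'cy': 207.41605506921968, 'extrinsics': array([[-0.02417964, -0.98858587,  0.14870547,  0.44390021],
       [-0.99967083,  0.02518598,  0.00488765, -0.14558091],
       [-0.00857715, -0.14853834, -0.98886945,  1.04708057],
       [ 0.        ,  0.        ,  0.        ,  1.        ]])}
{'time_s': 0.1, 'joints': array([ 1.07062106e+00,  3.13368279e-01,  1.49834523e+00,  4.23339926e-06,
        1.33097332e+00, -2.23403293e-01]), 'qd': array([ 0.00030087, -0.00062927, -0.00059009,  0.00078538, -0.00140167,
        0.00090439]), 'effort': array([ 4.38685543e-03, -4.12894249e+01, -2.60145611e+01,  3.14731528e-05,
        2.97535036e-03,  4.77364281e-06]), 'ee_pos': array([0.14336252, 0.50482043, 0.23081146]), 'eef_rot': array([-3.14052658e+00, -2.46422430e-04,  2.86481954e+00]), 'force': array([ 0.61619013, -0.65455991, -0.49092038]), 'torque': array([ 0.00771271, -0.04954719, -0.04367951]), 'width': 0.08533646402482262}
```

View pics/scene0.png

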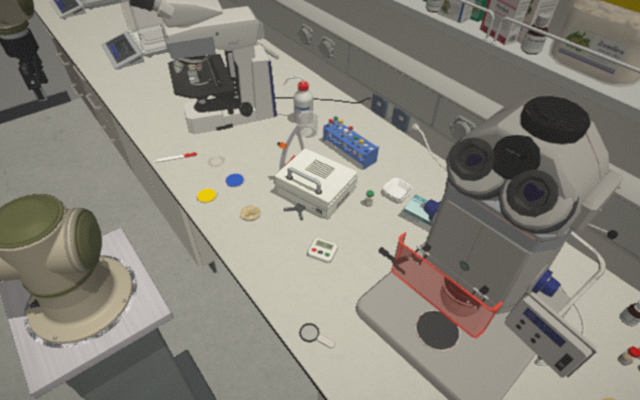

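View pics/top0.png

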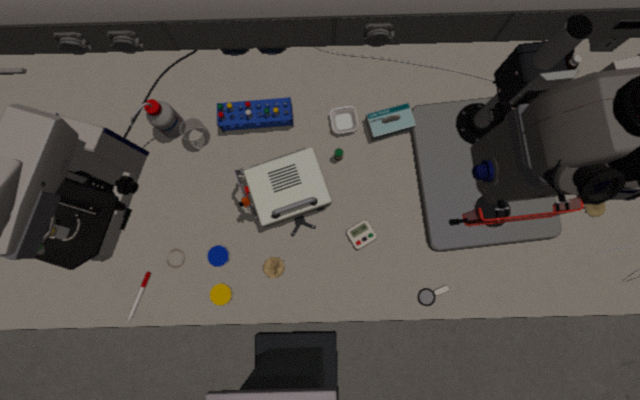

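The top view has +x up and +y left. Dish candidates are the brown one at top (273,267), the blue one (218,256), the yellow one (221,295) and a clear ring (176,258). The brown-sample dish fits the description, so I'll check it in close crops.

```bash
python3 - <<'E'
import cv2
t=cv2.imread("pics/top0.png"); s=cv2.imread("pics/scene0.png")
cv2.imwrite("pics/c1.png",cv2.resize(t[140:300,200:400],None,fx=4,fy=4,interpolation=cv2.INTER_CUBIC)[:600])
cv2.imwrite("pics/c2.png",cv2.resize(s[110:240,230:400],None,fx=4.5,fy=4.5,interpolation=cv2.INTER_CUBIC)[:600])
E
```

```text
(no output)
```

View pics/c1.png

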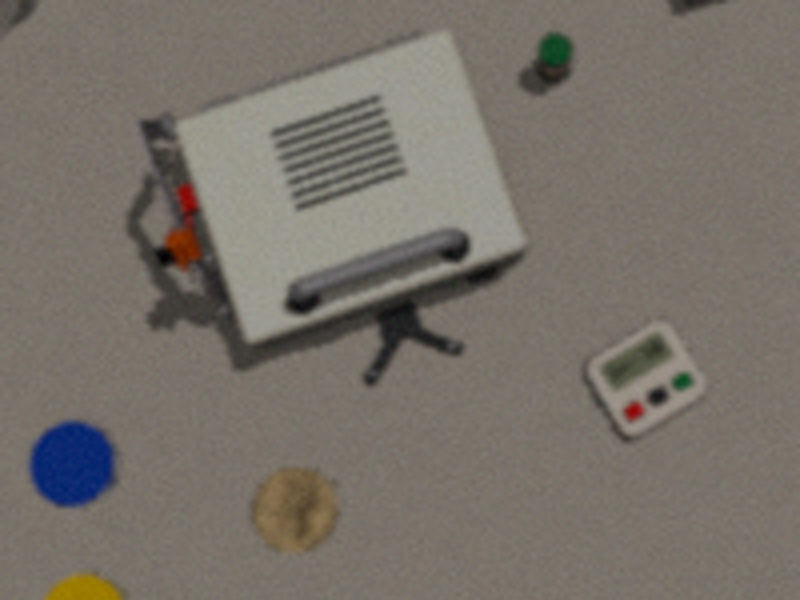

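View pics/c2.png

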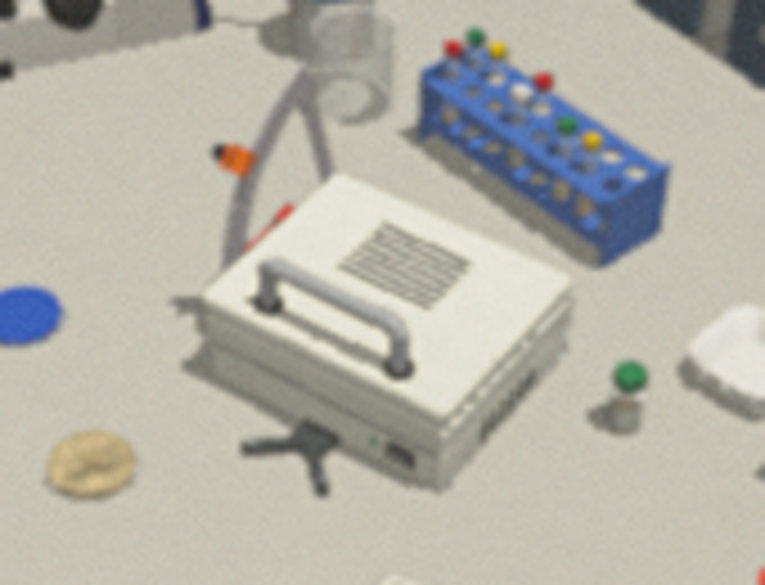

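The brown-sample dish at top (273,267) is the target. The V is at about (300,222), the timer (361,235), the index clip (246,202) and the handle bar runs from (273,214) to (316,200). Next I'll fit the box pose.

```bash
cat > h.py <<'E'
import numpy as np, cv2
from scipy.optimize import least_squares
from bench import manip
C={n:manip.camera_model(n) for n in("scene","top")}
def proj(n,P):
    c=C[n];T=np.linalg.inv(c['extrinsics']);p=T[:3,:3]@np.asarray(P,float)+T[:3,3]
    return np.array([c['fx']*p[0]/p[2]+c['cx'],c['fy']*p[1]/p[2]+c['cy']])
def ray(n,px,z):
    c=C[n];E=c['extrinsics'];d=E[:3,:3]@np.array([(px[0]-c['cx'])/c['fx'],(px[1]-c['cy'])/c['fy'],1]);o=E[:3,3]
    return o+d*(z-o[2])/d[2]
def tri(a,b):
    return least_squares(lambda P:np.r_[proj("scene",P)-a,proj("top",P)-b],[.55,-.05,.1])
def box(p,q):
    c,s=np.cos(p[2]),np.sin(p[2]);return np.array([p[0]+c*q[0]-s*q[1],p[1]+s*q[0]+c*q[1],q[2]])
E
cat > fit.py <<'E'
from h import *
t=lambda x,y:(x/4+200,y/4+140); s=lambda x,y:(x/4.5+230,y/4.5+110)
F=-76;
def obs(xf):
    return [("top",t(370,380),(-.118,.029,.011)),("top",t(460,349),(-.118,-.029,.011)),
 ("top",t(248,343),(xf,.091,.078)),("top",t(527,245),(xf,-.091,.078)),("top",t(447,32),(xf+.148,-.091,.078)),("top",t(178,123),(xf+.148,.091,.078)),
 ("scene",s(205,297),(xf,.091,.078)),("scene",s(447,420),(xf,-.091,.078)),("scene",s(573,287),(xf+.148,-.091,.078)),("scene",s(340,176),(xf+.148,.091,.078)),
 ("scene",s(243,448),(-.118,.029,.011)),("scene",s(321,490),(-.118,-.029,.011))]
f=lambda p:np.concatenate([proj(n,box(p,q))-px for n,px,q in obs(p[3])])
r=least_squares(f,[.6,-.05,.3,-.076],loss='soft_l1')
p=r.x;print(p);print(r.fun.reshape(-1,2).round(1))
print("spot",box(p,(-.135,0,0)),"handle",box(p,(-.062,0,.112)))
for e in(.043,-.043):print(proj("top",box(p,(-.062,e,.112))),proj("scene",box(p,(-.062,e,.112))))
np.save("box.npy",p)
d1=ray("top",t(295,510),.012);d2=ray("scene",s(91,464),.011);print("dish",d1,d2)
for nm,a,b in(("clip",s(237,159),t(183,247)),("ptr rear",s(290,210),t(187,190))):
    k=tri(a,b);P=k.x;c,sn=np.cos(p[2]),np.sin(p[2]);d=P[:2]-p[:2];q=np.array([c*d[0]+sn*d[1],-sn*d[0]+c*d[1],P[2]])
    v=(q-[.07,0,.062]);print(nm,q,k.fun,np.hypot(v[0],v[2]),np.arctan2(v[2],-v[0]))
E
python3 fit.py
```

```text
[ 0.65137214 -0.05551432  0.30776899 -0.08182575]
[[ 1.2  0.2]
 [ 0.2  0.5]
 [ 0.1  1.3]
 [ 2.1  1.2]
 [ 2.3 -1.5]
 [-0.8 -0.7]
 [-1.9 -0.8]
 [-0.6 -0.5]
 [ 0.8 -2.3]
 [-0.5 -1.6]
 [ 0.5 -0.4]
 [ 0.1 -0.7]]
spot [ 0.52271555 -0.09641031  0.        ] handle [ 0.59228541 -0.07429618  0.112     ]
[276.85197722 210.82119047] [291.53521963 168.76340469]
[311.89816679 198.87494971] [317.98074853 181.57149265]
dish [ 0.44974936 -0.01244355  0.012     ] [ 0.44688589 -0.01941754  0.011     ]
clip [-0.02406618  0.10108574  0.13997991] [-0.05433943  0.00644347  0.02184298 -0.03956011] 0.12218557019751491 0.6921694278035103
ptr rear [0.02455565 0.0984848  0.06773345] [ 0.24299096 -0.03242839 -0.10046111  0.17964876] 0.045804599008821445 0.1255010493441352
```

```bash
python3 - <<'E'
import cv2
t=cv2.imread("pics/top0.png"); s=cv2.imread("pics/scene0.png")
def w(n,im,x,y,W,H,f): cv2.imwrite(n,cv2.convertScaleAbs(cv2.resize(im[y:y+H,x:x+W],None,fx=f,fy=f,interpolation=cv2.INTER_CUBIC),alpha=1.3))
w("pics/d1.png",t,235,160,100,75,8); w("pics/d2.png",s,265,120,100,75,8)
w("pics/d3.png",t,255,215,80,64,9);w("pics/d4.png",s,235,180,80,64,9)
E
```

```text
(no output)
```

View pics/d1.png

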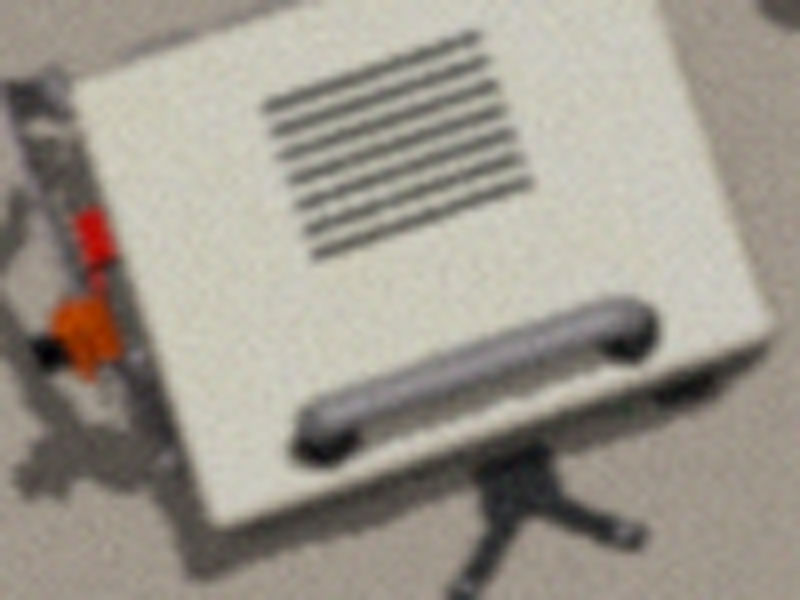

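View pics/d2.png

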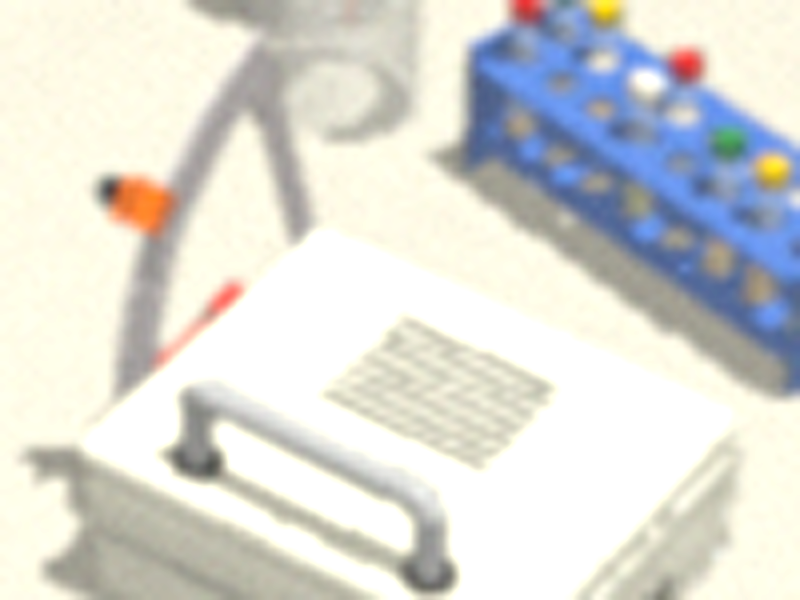

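View pics/d3.png

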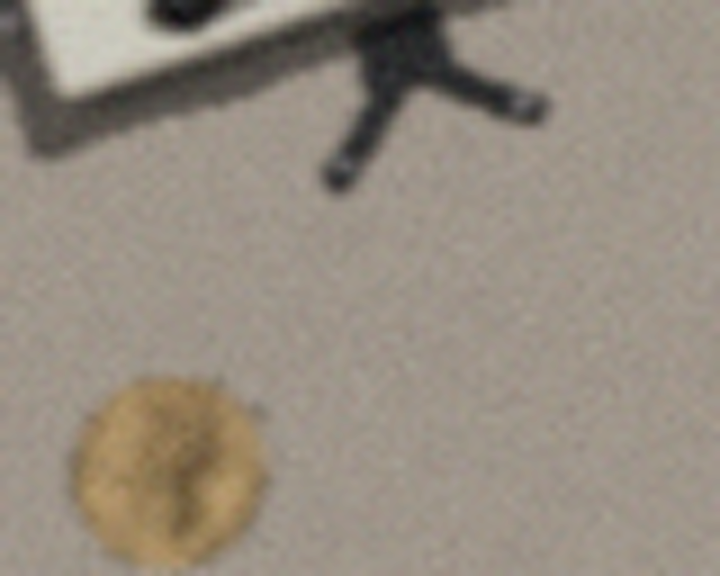

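View pics/d4.png

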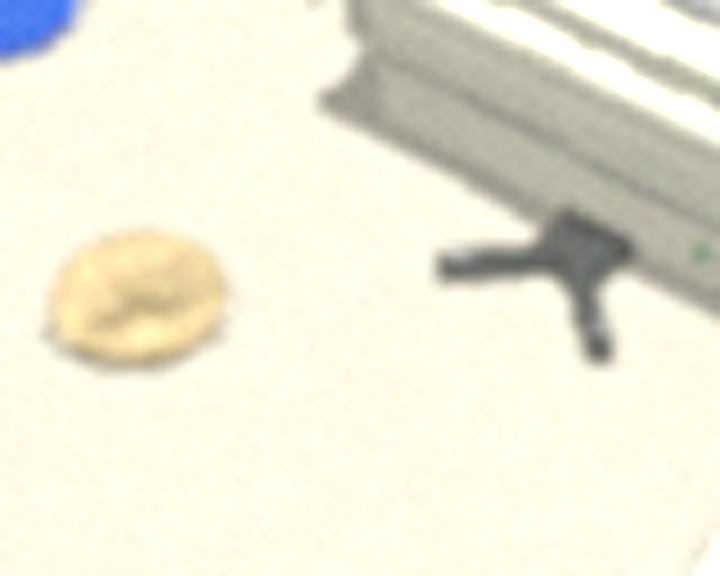

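```bash
cat > plan.py <<'E'
from h import *
p=np.load("box.npy")
r=least_squares(lambda q:np.r_[proj("top",(q[0],q[1],.006))-(273.9,267.4),proj("scene",(q[0],q[1],.006))-(250.4,213)],[.45,0])
D=r.x;print("dish",D,r.fun)
c,s=np.cos(p[2]),np.sin(p[2]);d=D-p[:2];print("dish box",c*d[0]+s*d[1],-s*d[0]+c*d[1])
x=(-.118)
for t,n in(((292.6,234.1),"top"),((313.7,227),"top"),((284,209.6),"scene"),((301.3,218.9),"scene")):print(n,ray(n,t,.011))
print([box(p,(-.118,e,.011)) for e in(.029,-.029)])
E
python3 plan.py
```

```text
dish [ 0.44995614 -0.01307844] [ 0.40436507  0.01745023 -0.24654758 -0.52444321]
dish box -0.17909658447137203 0.10145749691725978
top [ 0.53288243 -0.06095075  0.011     ]
top [ 0.5497119  -0.11514335  0.011     ]
scene [ 0.52804336 -0.06426777  0.011     ]
scene [ 0.54589471 -0.12062878  0.011     ]
[array([ 0.53013169, -0.0636231 ,  0.011     ]), array([ 0.54770181, -0.11889778,  0.011     ])]
```

>>> apply_moves(
  grip=0.47,
  squeeze=30,
  steps=[
    {"tx":0.6,"ty":-0.97,"wz":-0.55},
    {"tx":0.6,"ty":-0.97,"wz":-0.55},
    {"tx":0.6,"ty":-0.97,"wz":-0.55},
    {"tx":0.6,"ty":-0.97,"wz":-0.55},
    {"tx":0.6,"ty":-0.97,"wz":-0.55},
    {"tx":0.6,"ty":-0.97,"wz":-0.55},
    {"tx":0.6,"ty":-0.97,"wz":-0.55},
    {"tx":0.6,"ty":-0.97,"wz":-0.55},
    {"tx":0.6,"ty":-0.97,"wz":-0.55},
    {"tx":0.6,"ty":-0.97,"wz":-0.55},
    {"tx":0.6,"ty":-0.97,"wz":-0.55},
    {"tx":0.6,"ty":-0.97,"wz":-0.55},
  ],
)

```text
$.steps[0]: bad value
```

>>> apply_moves(
  grip=0.47,
  squeeze=30,
  steps=[
    {"tx":0.6,"ty":-0.97,"tz":0,"wx":0,"wy":0,"wz":-0.55},
    {"tx":0.6,"ty":-0.97,"tz":0,"wx":0,"wy":0,"wz":-0.55},
    {"tx":0.6,"ty":-0.97,"tz":0,"wx":0,"wy":0,"wz":-0.55},
    {"tx":0.6,"ty":-0.97,"tz":0,"wx":0,"wy":0,"wz":-0.55},
    {"tx":0.6,"ty":-0.97,"tz":0,"wx":0,"wy":0,"wz":-0.55},
    {"tx":0.6,"ty":-0.97,"tz":0,"wx":0,"wy":0,"wz":-0.55},
    {"tx":0.6,"ty":-0.97,"tz":0,"wx":0,"wy":0,"wz":-0.55},
    {"tx":0.6,"ty":-0.97,"tz":0,"wx":0,"wy":0,"wz":-0.55},
  ],
)

```text
time_s: 1.1
ee_pos: [0.3376, 0.1854, 0.2288]
eef_rot: [-3.138, -0.001, 2.189]
force: [0.6, 0.1, 0.2]
width: 0.0403
```

>>> apply_moves(
  steps=[
    {"tx":0.49,"ty":-0.76,"tz":-0.6,"wx":0,"wy":0,"wz":-0.41},
    {"tx":0.49,"ty":-0.76,"tz":-0.6,"wx":0,"wy":0,"wz":-0.41},
    {"tx":0.49,"ty":-0.76,"tz":-0.6,"wx":0,"wy":0,"wz":-0.41},
    {"tx":0.49,"ty":-0.76,"tz":-0.6,"wx":0,"wy":0,"wz":-0.41},
    {"tx":0.49,"ty":-0.76,"tz":-0.6,"wx":0,"wy":0,"wz":-0.41},
    {"tx":0,"ty":0,"tz":0,"wx":0,"wy":0,"wz":0},
  ],
)

```text
time_s: 1.85
ee_pos: [0.4386, 0.0258, 0.1045]
eef_rot: [-3.138, -0.001, 1.866]
force: [-0.8, 0.5, 0.1]
width: 0.0398
```

```bash
cat > snap.py <<'E'
import sys
from h import *
tag=sys.argv[1]
for n,(x,y,W,H,f) in(("top",(200,140,160,160,3.75)),("scene",(220,100,160,140,4))):
    if len(sys.argv)>2 and n not in sys.argv[2:]: continue
    im=manip.grab_frame(n)[:,:,::-1]; cv2.imwrite(f"pics/{tag}_{n}_full.png",im)
    cv2.imwrite(f"pics/{tag}_{n}.png",cv2.resize(im[y:y+H,x:x+W],None,fx=f,fy=f,interpolation=cv2.INTER_CUBIC))
s=manip.get_state();print(s['time_s'],s['ee_pos'],s['eef_rot'],s['force'],s['joints'])
E
python3 snap.py a
```

```text
1.95 [0.43840017 0.02729994 0.10599873] [-3.14014659e+00 -1.08094779e-04  1.86858131e+00] [0.29095901 0.02015541 0.33277309] [-2.05410638e-01  2.81944328e-01  1.90510021e+00 -7.37788015e-04
  9.55867184e-01 -5.02769670e-01]
```

View pics/a_top.png

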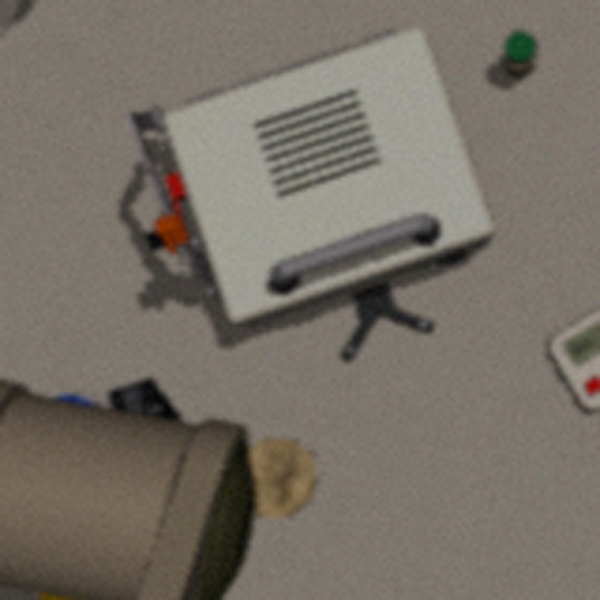

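View pics/a_scene.png

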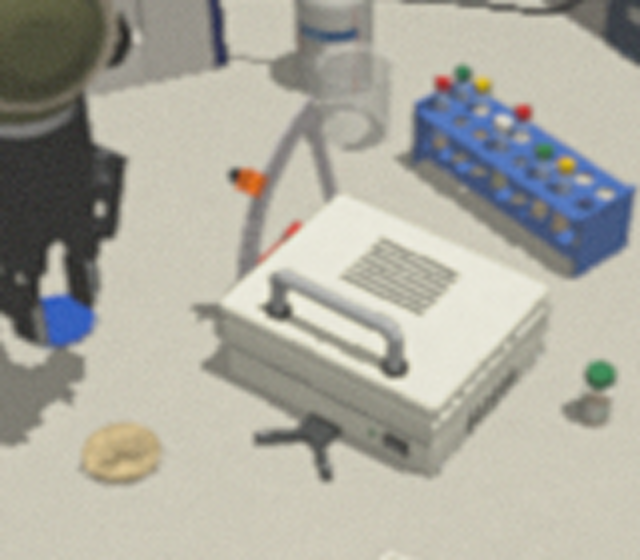

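>>> apply_moves(
  steps=[
    {"tx":0,"ty":0.1,"tz":-0.8,"wx":0,"wy":0,"wz":0.07},
    {"tx":0,"ty":0,"tz":-0.7,"wx":0,"wy":0,"wz":0},
    {"tx":0,"ty":0,"tz":-0.5,"wx":0,"wy":0,"wz":0},
    {"tx":0,"ty":0,"tz":-0.4,"wx":0,"wy":0,"wz":0},
    {"tx":0,"ty":0,"tz":0,"wx":0,"wy":0,"wz":0},
  ],
)

```text
time_s: 2.58
ee_pos: [0.4386, 0.0356, 0.0116]
eef_rot: [3.136, 0.003, 1.888]
force: [-0.6, 1.5, -0.2]
width: 0.0404
```

```bash
python3 snap.py b scene
```

```text
2.625 [0.4390839  0.03551514 0.01221648] [3.13513973 0.00366881 1.88822904] [ 0.30788777 -1.49707185 -0.33935875] [-1.86407250e-01  4.58369880e-01  1.97546897e+00 -1.51179409e-04
  7.00331496e-01 -5.03736564e-01]
```

View pics/b_scene.png

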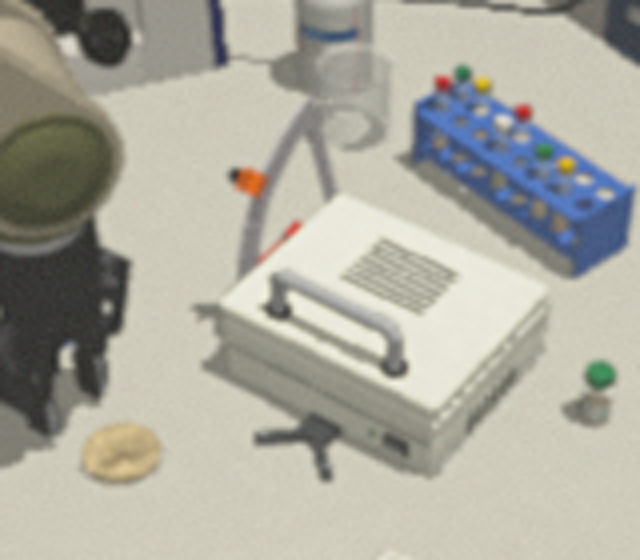

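>>> apply_moves(
  steps=[
    {"tx":0,"ty":0,"tz":-0.1,"wx":0.03,"wy":0,"wz":0},
    {"tx":0,"ty":0,"tz":-0.1,"wx":0.03,"wy":0,"wz":0},
    {"tx":0,"ty":0,"tz":0,"wx":0,"wy":0,"wz":0},
  ],
)

```text
time_s: 3.0
ee_pos: [0.44, 0.0359, 0.0057]
eef_rot: [3.129, -0.004, 1.889]
force: [-0.5, 0.3, -0.6]
width: 0.04
```

>>> apply_moves(
  steps=[
    {"tx":0,"ty":0,"tz":-0.08,"wx":-0.04,"wy":0,"wz":0},
    {"tx":0,"ty":0,"tz":-0.04,"wx":-0.04,"wy":0,"wz":0},
    {"tx":0,"ty":0,"tz":0,"wx":0,"wy":0,"wz":0},
  ],
)

```text
time_s: 3.38
ee_pos: [0.4401, 0.0358, 0.0007]
eef_rot: [3.133, 0.009, 1.889]
force: [-0.6, 0.7, 0.9]
width: 0.0403
```

>>> apply_moves(
  steps=[
    {"tx":-0.05,"ty":-0.2,"tz":0.03,"wx":0,"wy":0,"wz":0},
    {"tx":0.06,"ty":-0.19,"tz":0,"wx":0,"wy":0,"wz":0},
    {"tx":0.06,"ty":-0.19,"tz":0,"wx":0,"wy":0,"wz":0},
    {"tx":0.06,"ty":-0.19,"tz":0,"wx":0,"wy":0,"wz":0},
    {"tx":0.06,"ty":-0.19,"tz":0,"wx":0,"wy":0,"wz":0},
    {"tx":0.06,"ty":-0.19,"tz":0,"wx":0,"wy":0,"wz":0},
  ],
)

```text
time_s: 4.12
ee_pos: [0.4508, -0.0135, 0.0021]
eef_rot: [3.133, 0.009, 1.889]
force: [-0.1, 0.7, -0.6]
width: 0.0403
```

```bash
python3 snap.py c
```

```text
4.225 [ 0.45104204 -0.01379081  0.00214374] [3.13223355 0.0090521  1.88841866] [-0.81217124 -0.07406965 -0.01335581] [-0.29001239  0.49429817  1.9521432  -0.00331134  0.68230208 -0.60512049]
```

View pics/c_scene.png

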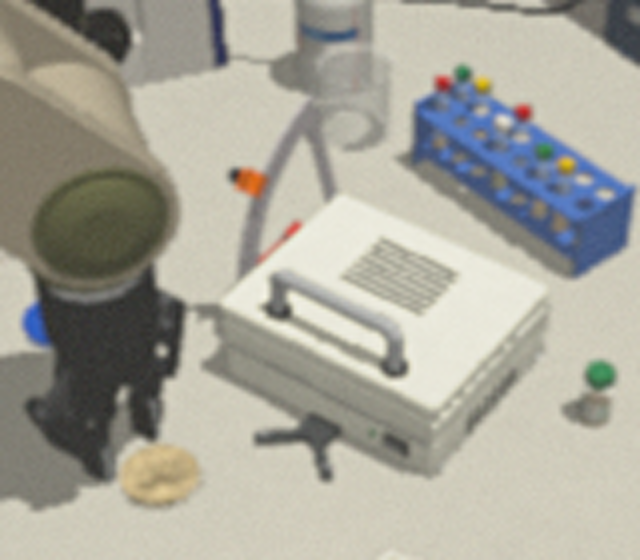

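View pics/c_top.png

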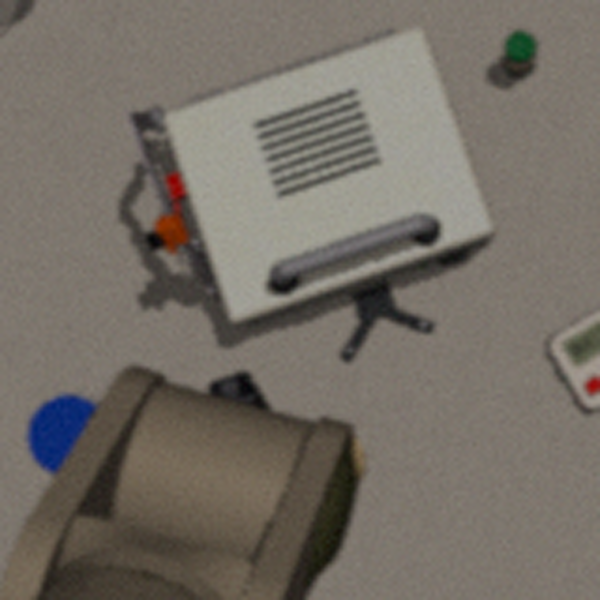

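```bash
cat >> h.py <<'E'
def tobox(P):
    p=np.load("box.npy");c,s=np.cos(p[2]),np.sin(p[2]);d=np.array(P[:2])-p[:2];return np.array([c*d[0]+s*d[1],-s*d[0]+c*d[1]])
E
python3 - <<'E'
from h import *
print(tobox(ray("scene",(160/4+220,474/4+100),.006)),tobox(ray("scene",(250.4,213),.006)),tobox(manip.get_state()['ee_pos']))
E
```

```text
[-0.18046858  0.06505987] [-0.18018789  0.09962048] [-0.17827751  0.10044964]
```

>>> apply_moves(
  steps=[
    {"tx":0.06,"ty":-0.19,"tz":0,"wx":0,"wy":0,"wz":0},
    {"tx":0.06,"ty":-0.19,"tz":0,"wx":0,"wy":0,"wz":0},
    {"tx":0.06,"ty":-0.19,"tz":0,"wx":0,"wy":0,"wz":0},
    {"tx":0.06,"ty":-0.19,"tz":0,"wx":0,"wy":0,"wz":0},
    {"tx":0.06,"ty":-0.19,"tz":0,"wx":0,"wy":0,"wz":0},
    {"tx":0.06,"ty":-0.19,"tz":0,"wx":0,"wy":0,"wz":0},
    {"tx":0.06,"ty":-0.19,"tz":0,"wx":0,"wy":0,"wz":0},
    {"tx":0.03,"ty":-0.1,"tz":0,"wx":0,"wy":0,"wz":0},
    {"tx":0,"ty":0,"tz":0,"wx":0,"wy":0,"wz":0},
  ],
)

```text
time_s: 5.35
ee_pos: [0.4702, -0.075, 0.002]
eef_rot: [3.132, 0.009, 1.888]
force: [-0.2, 0.3, 0.2]
width: 0.0398
```

```bash
python3 snap.py d scene; python3 -c "
from h import *
print(tobox(manip.get_state()['ee_pos']))"
```

```text
5.4 [ 0.47008497 -0.07486786  0.00202721] [3.13255534 0.00881612 1.88861427] [ 0.14977498 -0.39803461  0.24232523] [-4.04405042e-01  5.31675457e-01  1.88030771e+00 -9.74913178e-04
  7.17000817e-01 -7.21531995e-01]
[-0.17863163  0.03647376]
```

View pics/d_scene.png

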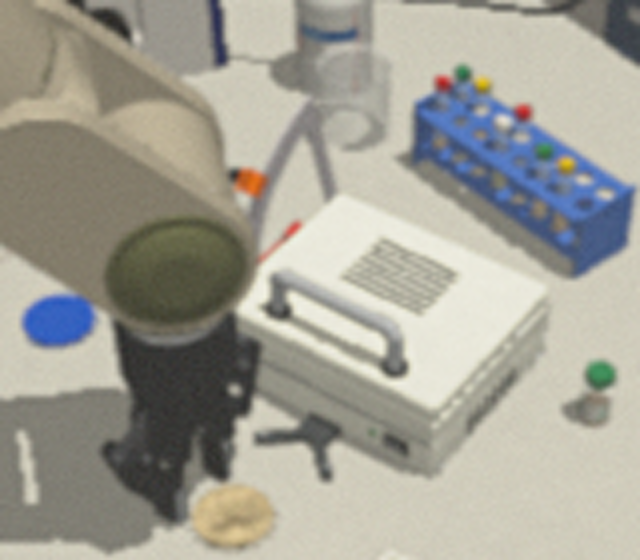

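```bash
python3 -c "
from h import *
print(tobox(ray('scene',(233/4+220,515/4+100),.006)))"
```

```text
[-0.18042256  0.00199655]
```

>>> apply_moves(
  steps=[
    {"tx":-0.12,"ty":0.36,"tz":0.02,"wx":0,"wy":0,"wz":0},
    {"tx":0,"ty":0,"tz":0.8,"wx":0,"wy":0,"wz":0},
    {"tx":0,"ty":0,"tz":0.8,"wx":0,"wy":0,"wz":0.5},
    {"tx":-0.09,"ty":-0.18,"tz":0,"wx":0,"wy":0,"wz":0.95},
    {"tx":-0.09,"ty":-0.18,"tz":0,"wx":0,"wy":0,"wz":0.95},
    {"tx":-0.09,"ty":-0.18,"tz":0,"wx":0,"wy":0,"wz":0.95},
    {"tx":-0.09,"ty":-0.18,"tz":0,"wx":0,"wy":0,"wz":0.95},
    {"tx":-0.09,"ty":-0.18,"tz":0,"wx":0,"wy":0,"wz":0.95},
    {"tx":-0.09,"ty":-0.18,"tz":0,"wx":0,"wy":0,"wz":0.95},
    {"tx":-0.09,"ty":-0.18,"tz":0,"wx":0,"wy":0,"wz":0.95},
    {"tx":-0.09,"ty":-0.18,"tz":0,"wx":0,"wy":0,"wz":0.95},
    {"tx":-0.09,"ty":-0.18,"tz":0,"wx":0,"wy":0,"wz":0.95},
    {"tx":0,"ty":0,"tz":0,"wx":0,"wy":0,"wz":0.95},
    {"tx":0,"ty":0,"tz":0,"wx":0,"wy":0,"wz":0.3},
  ],
)

```text
time_s: 7.15
ee_pos: [0.4257, -0.111, 0.0685]
eef_rot: [3.133, 0.005, -2.787]
force: [0.1, -0.2, -0.4]
width: 0.0401
```

```bash
python3 snap.py e; python3 -c "
from h import *
print(tobox(manip.get_state()['ee_pos']),np.pi+np.load('box.npy')[2])"
```

```text
7.25 [ 0.42576947 -0.11106517  0.06849376] [ 3.13273651  0.00463632 -2.78950161] [ 0.51307178 -0.53762954 -0.65751289] [-0.52820513  0.34889299  1.93661012  0.01215944  0.86000079 -2.45906438]
[-0.2318302   0.01540192] 3.4493616476197126
```

View pics/e_scene.png

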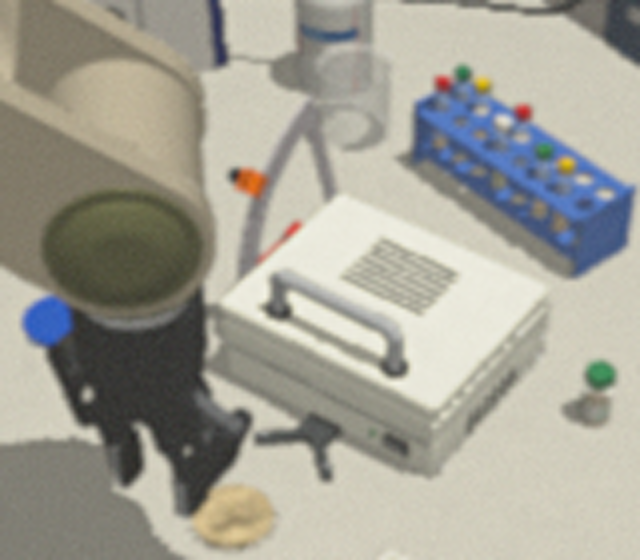

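View pics/e_top.png

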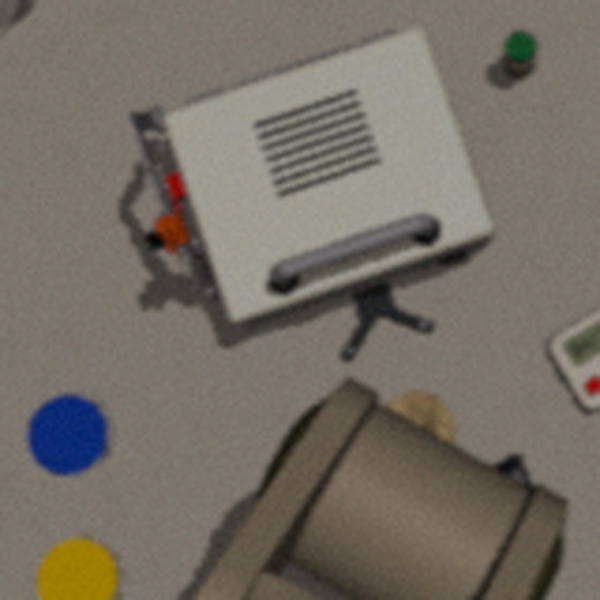

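>>> apply_moves(
  steps=[
    {"tx":0.06,"ty":-0.2,"tz":0,"wx":-0.03,"wy":0,"wz":-0.2},
    {"tx":0.04,"ty":-0.14,"tz":-0.5,"wx":0,"wy":0,"wz":-0.1},
    {"tx":0,"ty":0,"tz":-0.5,"wx":0,"wy":0,"wz":0},
    {"tx":0,"ty":0,"tz":-0.4,"wx":0,"wy":0,"wz":0},
    {"tx":0,"ty":0,"tz":-0.2,"wx":0,"wy":0,"wz":0},
    {"tx":0,"ty":0,"tz":-0.05,"wx":0,"wy":0,"wz":0},
  ],
)

```text
time_s: 8.0
ee_pos: [0.4309, -0.1255, 0.0012]
eef_rot: [3.14, 0.004, -2.846]
force: [-0.4, -0.6, 0.7]
width: 0.0402
```

```bash
python3 -c "
from h import *
s=manip.get_state();print(tobox(s['ee_pos']),s['ee_pos'],s['eef_rot'])"
```

```text
[-2.31330718e-01  1.39110487e-04] [ 0.4308691  -0.12545951  0.00124349] [ 3.13987731  0.00449801 -2.84581136]
```

>>> apply_moves(
  steps=[
    {"tx":0.14,"ty":0.045,"tz":0.01,"wx":0,"wy":0,"wz":0.07},
    {"tx":0.14,"ty":0.045,"tz":0,"wx":0,"wy":0,"wz":0},
    {"tx":0.14,"ty":0.045,"tz":0,"wx":0,"wy":0,"wz":0},
    {"tx":0.14,"ty":0.045,"tz":0,"wx":0,"wy":0,"wz":0},
    {"tx":0.14,"ty":0.045,"tz":0,"wx":0,"wy":0,"wz":0},
    {"tx":0.14,"ty":0.045,"tz":0,"wx":0,"wy":0,"wz":0},
    {"tx":0.14,"ty":0.045,"tz":0,"wx":0,"wy":0,"wz":0},
    {"tx":0.14,"ty":0.045,"tz":0,"wx":0,"wy":0,"wz":0},
    {"tx":0.07,"ty":0.023,"tz":0,"wx":0,"wy":0,"wz":0},
    {"tx":0,"ty":0,"tz":0,"wx":0,"wy":0,"wz":0},
  ],
)

```text
time_s: 9.25
ee_pos: [0.4828, -0.1092, 0.0029]
eef_rot: [-3.142, 0.006, -2.835]
force: [-0.6, -0.2, 0.0]
width: 0.0403
```

```bash
python3 snap.py f scene; python3 -c "
from h import *
s=manip.get_state();print(tobox(s['ee_pos']),s['ee_pos'],s['eef_rot'])"
```

```text
9.3 [ 0.48268662 -0.10923318  0.002906  ] [-3.14157865  0.00591099 -2.83490863] [-1.03006263  0.46874233 -0.12628002] [-0.46194912  0.5613952   1.81874445  0.00596743  0.75720294 -2.34375762]
[-1.77032520e-01 -9.42574364e-05] [ 0.48268662 -0.10923318  0.002906  ] [-3.14157865  0.00591099 -2.83490863]
```

View pics/f_scene.png

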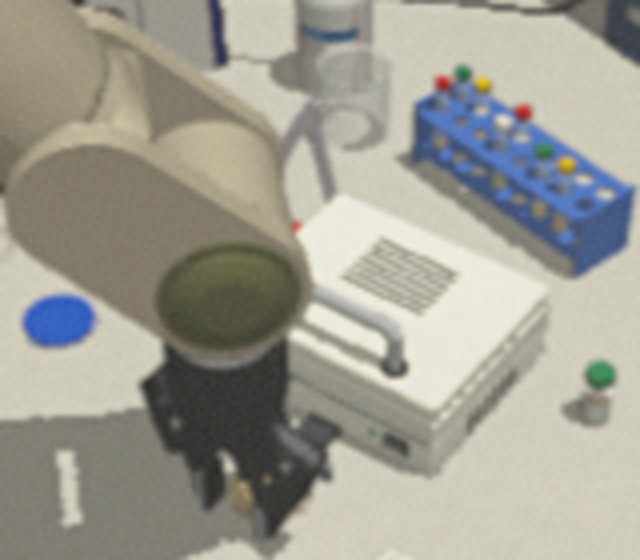

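>>> apply_moves(
  steps=[
    {"tx":0.05,"ty":0.015,"tz":-0.02,"wx":0,"wy":0,"wz":0},
    {"tx":0.05,"ty":0.015,"tz":-0.01,"wx":0,"wy":0,"wz":0},
    {"tx":0.04,"ty":0.012,"tz":0,"wx":0,"wy":0,"wz":0},
  ],
)

```text
time_s: 9.68
ee_pos: [0.4881, -0.1077, 0.0018]
eef_rot: [3.141, 0.005, -2.835]
force: [-1.8, -0.4, 1.9]
width: 0.04
```

>>> apply_moves(
  steps=[
    {"tx":0.03,"ty":0.009,"tz":0,"wx":0,"wy":0,"wz":0},
    {"tx":0.03,"ty":0.009,"tz":0,"wx":0,"wy":0,"wz":0},
  ],
)

```text
time_s: 9.93
ee_pos: [0.4906, -0.1069, 0.0018]
eef_rot: [3.141, 0.005, -2.835]
force: [-2.6, -0.5, 2.3]
width: 0.0399
```

>>> apply_moves(
  steps=[
    {"tx":0.03,"ty":0.009,"tz":0,"wx":0,"wy":0,"wz":0},
    {"tx":0.03,"ty":0.009,"tz":0,"wx":0,"wy":0,"wz":0},
  ],
)

```text
time_s: 10.18
ee_pos: [0.4913, -0.1063, 0.0015]
eef_rot: [3.139, 0.0, -2.834]
force: [-9.9, -4.3, 7.5]
width: 0.0396
```

>>> apply_moves(
  steps=[
    {"tx":0,"ty":0,"tz":0,"wx":0,"wy":0,"wz":0},
    {"tx":-0.3,"ty":-0.095,"tz":0,"wx":0,"wy":0,"wz":0},
    {"tx":-0.6,"ty":-0.19,"tz":0,"wx":0,"wy":0,"wz":0},
    {"tx":-0.6,"ty":-0.19,"tz":0.6,"wx":0,"wy":0,"wz":0},
    {"tx":-0.6,"ty":-0.19,"tz":0.9,"wx":0,"wy":0,"wz":0},
    {"tx":-0.6,"ty":-0.19,"tz":0.9,"wx":0,"wy":0,"wz":0},
    {"tx":-0.6,"ty":0,"tz":0.9,"wx":0,"wy":0,"wz":-0.5},
    {"tx":-0.6,"ty":0,"tz":0.9,"wx":0,"wy":0,"wz":-0.9},
  ],
)

```text
time_s: 11.18
ee_pos: [0.3271, -0.1403, 0.1711]
eef_rot: [3.136, -0.001, -3.05]
force: [0.4, -0.5, 1.0]
width: 0.0403
```

```bash
python3 snap.py g
```

```text
11.275 [ 0.32781251 -0.14120248  0.17284265] [ 3.14081498  0.00319797 -3.04954256] [-0.0093715  -0.01116398 -0.95565757] [-0.74080416 -0.00381117  2.03649762  0.00322996  1.10733216 -2.4050935 ]
```

View pics/g_scene.png

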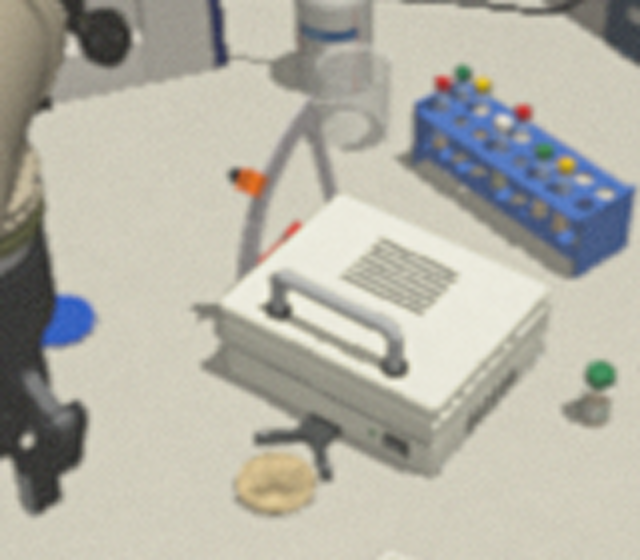

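View pics/g_top.png

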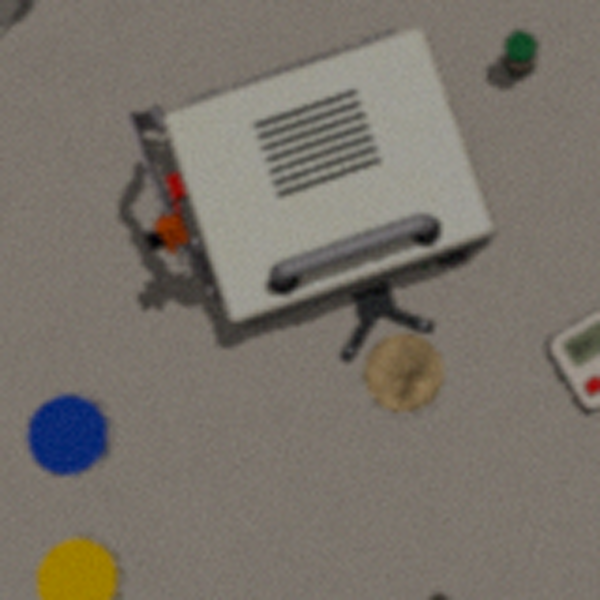

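```bash
python3 - <<'E'
from h import *
t=cv2.imread("pics/g_top_full.png"); s=cv2.imread("pics/g_scene_full.png")
def w(n,im,x,y,W,H,f): cv2.imwrite(n,cv2.convertScaleAbs(cv2.resize(im[y:y+H,x:x+W],None,fx=f,fy=f,interpolation=cv2.INTER_CUBIC),alpha=1.2))
w("pics/g1.png",t,280,205,50,50,12);w("pics/g2.png",s,270,190,50,50,12)
E
```

```text
(no output)
```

View pics/g1.png

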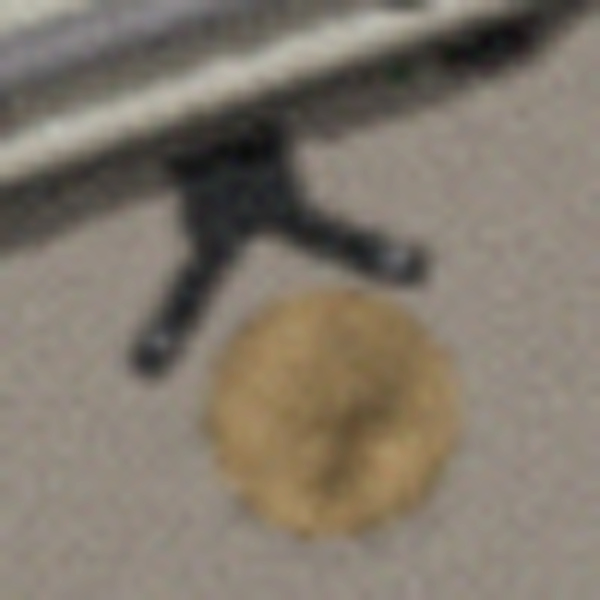

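View pics/g2.png

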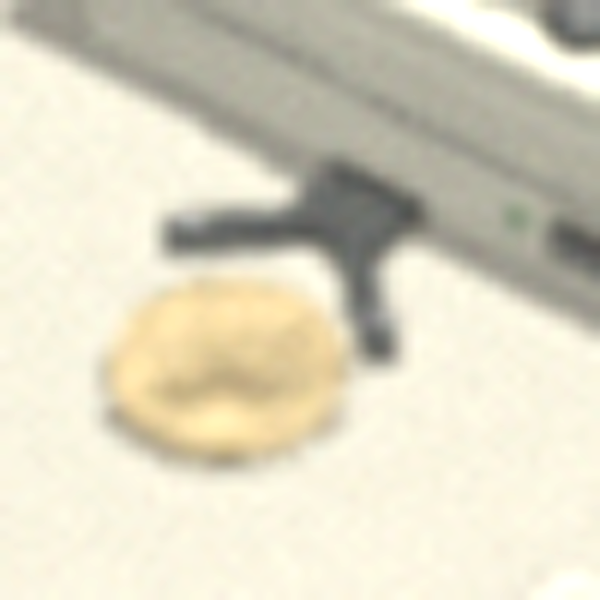

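```bash
cat > rel.py <<'E'
from h import *
def rel(n,d,l,r,zd=.006,zv=.011):
    D,L,R=[tobox(ray(n,q,z)) for q,z in((d,zd),(l,zv),(r,zv))]
    m=(L+R)/2; u=(L-R)/np.linalg.norm(L-R); f=np.array([u[1],-u[0]]); e=D-m
    print(n,"tips sep",np.linalg.norm(L-R),"yaw err",np.arctan2(-u[0],u[1]),"dish rel mid: fwd",e@f,"lat",e@u, "| boxframe dish",D,"tips",L,R)
E
python3 - <<'E'
from rel import *
a=lambda x,y:(280+x/12,205+y/12); b=lambda x,y:(270+x/12,190+y/12)
rel("top",a(335,413),a(152,352),a(402,263),.010)
rel("scene",b(228,370),b(178,230),b(380,347))
rel("scene",b(228,355),b(178,230),b(380,347),.012)
E
```

```text
top tips sep 0.056360516999336766 yaw err 0.010868913207887538 dish rel mid: fwd -0.025246658366091856 lat -0.0041490780971421394 | boxframe dish [-0.14008387 -0.00186123] tips [-0.11519008  0.0307406 ] [-0.11457752 -0.02561659]
scene tips sep 0.05912582197374813 yaw err -0.03648117717938328 dish rel mid: fwd -0.02284077858116924 lat -0.003814355813117959 | boxframe dish [-0.14160849 -0.00438212] tips [-0.11756553  0.02813986] [-0.11972203 -0.03094662]
scene tips sep 0.05912582197374813 yaw err -0.03648117717938328 dish rel mid: fwd -0.023315423769969444 lat -0.004476183801708559 | boxframe dish [-0.14210695 -0.0050262 ] tips [-0.11756553  0.02813986] [-0.11972203 -0.03094662]
```

>>> apply_moves(
  grip=0,
  steps=[
    {"tx":0.25,"ty":0,"tz":0,"wx":0,"wy":0,"wz":-0.95},
    {"tx":0.25,"ty":0,"tz":0,"wx":0,"wy":0,"wz":-0.95},
    {"tx":0.25,"ty":0,"tz":0,"wx":0,"wy":0,"wz":-0.95},
    {"tx":0.25,"ty":0,"tz":0,"wx":0,"wy":0,"wz":-0.95},
    {"tx":0.25,"ty":0,"tz":0,"wx":0,"wy":0,"wz":-0.95},
    {"tx":0.25,"ty":0,"tz":0,"wx":0,"wy":0,"wz":-0.95},
    {"tx":0.25,"ty":0,"tz":0,"wx":0,"wy":0,"wz":-0.95},
    {"tx":0.25,"ty":0,"tz":0,"wx":0,"wy":0,"wz":-0.95},
    {"tx":0.25,"ty":0,"tz":0,"wx":0,"wy":0,"wz":-0.95},
    {"tx":0.25,"ty":0,"tz":0,"wx":0,"wy":0,"wz":-0.95},
    {"tx":0.25,"ty":0,"tz":0,"wx":0,"wy":0,"wz":-0.95},
    {"tx":0.25,"ty":0,"tz":0,"wx":0,"wy":0,"wz":-0.95},
    {"tx":0.25,"ty":0,"tz":0,"wx":0,"wy":0,"wz":-0.95},
    {"tx":0.25,"ty":0,"tz":0,"wx":0,"wy":0,"wz":-0.95},
    {"tx":0.25,"ty":0,"tz":0,"wx":0,"wy":0,"wz":-0.95},
    {"tx":0.25,"ty":0,"tz":0,"wx":0,"wy":0,"wz":-0.95},
  ],
)

```text
time_s: 13.28
ee_pos: [0.4889, -0.1377, 0.1568]
eef_rot: [-3.136, -0.006, 0.894]
force: [0.3, 0.5, 0.0]
width: -0.0001
```

```bash
python3 -c "
from h import *
s=manip.get_state();print(tobox(s['ee_pos']),s['ee_pos'],s['eef_rot'],s['joints'],s['width'])"
```

```text
[-0.17972045 -0.02909047] [ 0.4889089  -0.13768118  0.15684995] [-3.13646453 -0.00577962  0.89384214] [-0.5089068   0.34939134  1.65251841  0.00720262  1.14378198  0.16503612] -6.964891478575109e-05
```

>>> apply_moves(
  steps=[
    {"tx":-0.05,"ty":-0.17,"tz":-0.8,"wx":0,"wy":0,"wz":0.3},
    {"tx":0,"ty":0,"tz":-0.9,"wx":0,"wy":0,"wz":0},
    {"tx":0,"ty":0,"tz":-0.8,"wx":0,"wy":0,"wz":0},
    {"tx":0,"ty":0,"tz":-0.7,"wx":0,"wy":0,"wz":0},
    {"tx":0,"ty":0,"tz":-0.4,"wx":0,"wy":0,"wz":0},
    {"tx":0,"ty":0,"tz":0,"wx":0,"wy":0,"wz":0},
  ],
)

```text
time_s: 14.02
ee_pos: [0.4847, -0.1429, 0.0025]
eef_rot: [-3.132, -0.007, 0.945]
force: [0.7, -0.2, 0.2]
width: -0.0
```

```bash
python3 snap.py i scene; python3 -c "
from h import *
s=manip.get_state();print(tobox(s['ee_pos']),s['ee_pos'],s['eef_rot'],s['joints'],s['width'])"
```

```text
14.075 [ 0.48506916 -0.14304059  0.00321025] [-3.1332868  -0.00698948  0.94464792] [ 0.56893755  0.54579319 -1.06021293] [-0.52285774  0.58173807  1.77784623  0.01099696  0.78957974  0.0954886 ]
[-0.18500332 -0.03303487] [ 0.48506916 -0.14304059  0.00321025] [-3.1332868  -0.00698948  0.94464792] [-0.52285774  0.58173807  1.77784623  0.01099696  0.78957974  0.0954886 ] -0.0002414140876661698
```

View pics/i_scene.png

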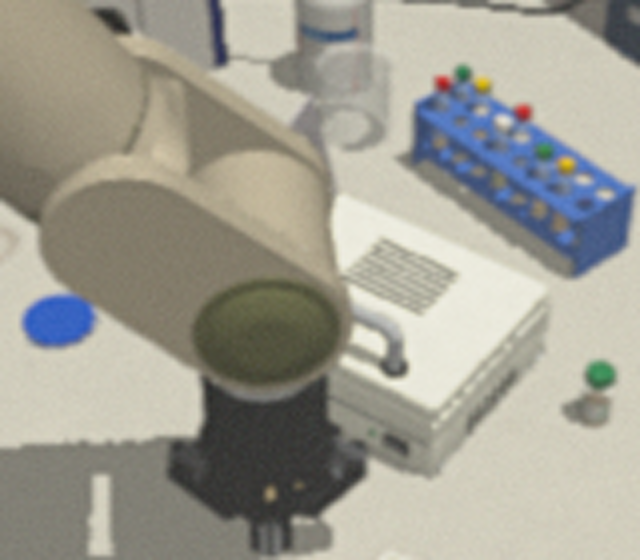

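>>> apply_moves(
  steps=[
    {"tx":0.05,"ty":0.07,"tz":0.03,"wx":0,"wy":0,"wz":0},
    {"tx":0.05,"ty":0.07,"tz":0,"wx":0,"wy":0,"wz":0},
    {"tx":0.04,"ty":0.056,"tz":0,"wx":0,"wy":0,"wz":0},
    {"tx":0.03,"ty":0.042,"tz":0,"wx":0,"wy":0,"wz":0},
  ],
)

```text
time_s: 14.58
ee_pos: [0.4934, -0.1333, 0.0063]
eef_rot: [-3.137, -0.008, 0.945]
force: [0.1, 0.9, 0.0]
width: -0.0002
```

>>> apply_moves(
  steps=[
    {"tx":0.03,"ty":0.042,"tz":0,"wx":0,"wy":0,"wz":0},
    {"tx":0.03,"ty":0.042,"tz":0,"wx":0,"wy":0,"wz":0},
  ],
)

```text
time_s: 14.82
ee_pos: [0.496, -0.1297, 0.0065]
eef_rot: [-3.137, -0.008, 0.946]
force: [-0.1, -0.0, -0.4]
width: -0.0002
```

>>> apply_moves(
  steps=[
    {"tx":0.03,"ty":0.042,"tz":0,"wx":0,"wy":0,"wz":0},
  ],
)

```text
time_s: 14.95
ee_pos: [0.497, -0.1279, 0.0064]
eef_rot: [-3.137, -0.007, 0.946]
force: [-3.4, -1.2, 0.7]
width: 0.0001
```

>>> apply_moves(
  steps=[
    {"tx":0.025,"ty":0.035,"tz":0,"wx":0,"wy":0,"wz":0},
  ],
)

```text
time_s: 15.08
ee_pos: [0.4975, -0.1266, 0.0063]
eef_rot: [-3.136, -0.006, 0.946]
force: [-5.0, -4.9, 3.8]
width: -0.0001
```

>>> apply_moves(
  steps=[
    {"tx":0.025,"ty":0.035,"tz":0,"wx":0,"wy":0,"wz":0},
  ],
)

```text
time_s: 15.2
ee_pos: [0.4978, -0.1254, 0.0063]
eef_rot: [-3.134, -0.005, 0.947]
force: [-7.2, -4.6, 4.6]
width: 0.0001
```

>>> apply_moves(
  steps=[
    {"tx":0.025,"ty":0.035,"tz":0,"wx":0,"wy":0,"wz":0},
  ],
)

```text
time_s: 15.32
ee_pos: [0.498, -0.1246, 0.0063]
eef_rot: [-3.133, -0.003, 0.947]
force: [-8.7, -9.2, 3.6]
width: -0.0001
```

>>> apply_moves(
  steps=[
    {"tx":0.04,"ty":0.05,"tz":0,"wx":0,"wy":0,"wz":0},
  ],
)

```text
time_s: 15.45
ee_pos: [0.4982, -0.1242, 0.0064]
eef_rot: [-3.131, 0.001, 0.949]
force: [-15.8, -19.2, 6.5]
width: -0.0
```

>>> apply_moves(
  steps=[
    {"tx":0.04,"ty":0.05,"tz":0,"wx":0,"wy":0,"wz":0},
  ],
)

```text
time_s: 15.58
ee_pos: [0.4982, -0.1243, 0.0064]
eef_rot: [-3.13, 0.006, 0.95]
force: [-14.8, -17.7, 5.3]
width: -0.0003
```

>>> apply_moves(
  steps=[
    {"tx":-0.15,"ty":-0.2,"tz":0,"wx":0,"wy":0,"wz":0},
    {"tx":-0.4,"ty":-0.5,"tz":0,"wx":0,"wy":0,"wz":0},
    {"tx":-0.5,"ty":-0.3,"tz":0.8,"wx":0,"wy":0,"wz":-0.5},
    {"tx":-0.9,"ty":0,"tz":0.8,"wx":0,"wy":0,"wz":-0.9},
    {"tx":-0.9,"ty":0,"tz":0.8,"wx":0,"wy":0,"wz":-0.9},
    {"tx":-0.9,"ty":0,"tz":0,"wx":0,"wy":0,"wz":-0.9},
    {"tx":-0.5,"ty":0,"tz":0,"wx":0,"wy":0,"wz":-0.8},
  ],
)

```text
time_s: 16.45
ee_pos: [0.3243, -0.166, 0.1049]
eef_rot: [-3.133, 0.002, 0.33]
force: [-0.2, 0.1, 0.5]
width: 0.0001
```

```bash
python3 snap.py j; python3 - <<'E'
from h import *
t=cv2.imread("pics/j_top_full.png"); s=cv2.imread("pics/j_scene_full.png")
def w(im,x,y,W,H,f): return cv2.convertScaleAbs(cv2.resize(im[y:y+H,x:x+W],None,fx=f,fy=f,interpolation=cv2.INTER_CUBIC),alpha=1.2)
cv2.imwrite("pics/j1.png",w(t,280,205,50,50,12));cv2.imwrite("pics/j2.png",w(s,270,190,50,50,12))
E
```

```text
16.55 [ 0.32448052 -0.1661161   0.10488204] [-3.13290110e+00  2.40292509e-03  3.32619038e-01] [ 0.74421221  0.32004331 -0.10868151] [-7.98999041e-01  1.34743285e-01  2.10132783e+00  1.91965756e-03
  9.14410870e-01  4.38010445e-01]
```

View pics/j1.png

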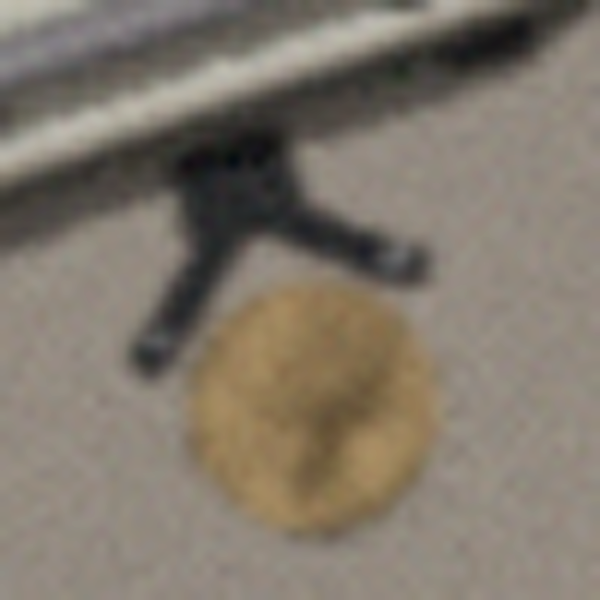

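View pics/j2.png

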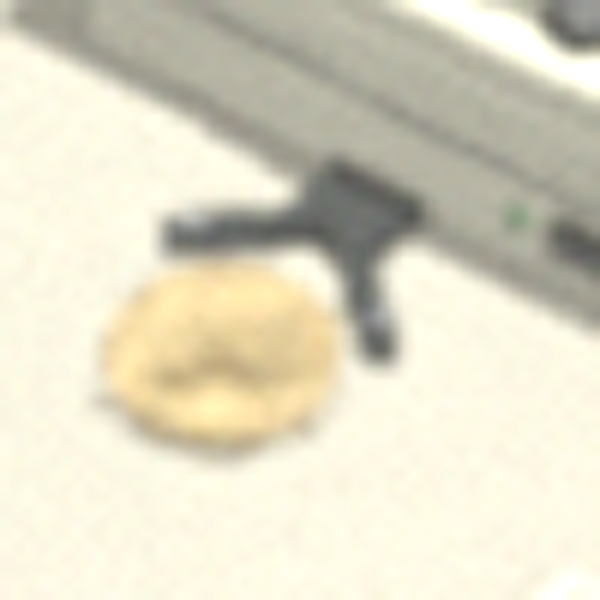

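```bash
python3 - <<'E'
from rel import *
a=lambda x,y:(280+x/12,205+y/12); b=lambda x,y:(270+x/12,190+y/12)
rel("top",a(315,408),a(152,352),a(402,263),.010)
rel("scene",b(222,355),b(178,230),b(380,347))
E
```

```text
top tips sep 0.056360516999336766 yaw err 0.010868913207887538 dish rel mid: fwd -0.022815071803345337 lat -0.000500283232096821 | boxframe dish [-0.13769209  0.00181378] tips [-0.11519008  0.0307406 ] [-0.11457752 -0.02561659]
scene tips sep 0.05912582197374813 yaw err -0.03648117717938328 dish rel mid: fwd -0.020177543026336245 lat 0.00012432589001703522 | boxframe dish [-0.13880337 -0.0005432 ] tips [-0.11756553  0.02813986] [-0.11972203 -0.03094662]
```

>>> apply_moves(
  steps=[
    {"tx":0.7,"ty":0.26,"tz":0,"wx":0,"wy":0,"wz":-0.1},
    {"tx":0.7,"ty":0.26,"tz":0,"wx":0,"wy":0,"wz":0},
    {"tx":0.7,"ty":0.26,"tz":-0.3,"wx":0,"wy":0,"wz":0},
    {"tx":0.7,"ty":0.26,"tz":-0.5,"wx":0,"wy":0,"wz":0},
    {"tx":0.6,"ty":0.2,"tz":-0.5,"wx":0,"wy":0,"wz":0},
    {"tx":0,"ty":0,"tz":-0.5,"wx":0,"wy":0,"wz":0},
    {"tx":0,"ty":0,"tz":-0.3,"wx":0,"wy":0,"wz":0},
  ],
)

```text
time_s: 17.42
ee_pos: [0.4713, -0.1143, 0.0181]
eef_rot: [-3.138, -0.004, 0.334]
force: [0.0, -0.2, -0.2]
width: -0.0001
```

```bash
python3 -c "
from h import *
s=manip.get_state();print(tobox(s['ee_pos']),s['ee_pos'],s['eef_rot'],s['joints'],s['width'])"
```

```text
[-0.1893954 -0.0014892] [ 0.47132722 -0.1143077   0.01813179] [-3.13750658 -0.0041157   0.33438746] [-0.4832322   0.51855415  1.83930337  0.00821066  0.78391792  0.74735331] -9.271260486221167e-05
```

>>> apply_moves(
  steps=[
    {"tx":0.1,"ty":0.07,"tz":-0.28,"wx":0,"wy":0,"wz":-0.15},
    {"tx":0.08,"ty":0.025,"tz":0,"wx":0,"wy":0,"wz":0},
    {"tx":0.06,"ty":0.019,"tz":0,"wx":0,"wy":0,"wz":0},
    {"tx":0.05,"ty":0.015,"tz":0,"wx":0,"wy":0,"wz":0},
  ],
)

```text
time_s: 17.92
ee_pos: [0.4845, -0.1091, 0.0069]
eef_rot: [-3.138, -0.005, 0.312]
force: [0.1, 0.0, 0.0]
width: 0.0002
```

>>> apply_moves(
  steps=[
    {"tx":0.05,"ty":0.015,"tz":0,"wx":0,"wy":0,"wz":0},
  ],
)

```text
time_s: 18.05
ee_pos: [0.4856, -0.1086, 0.0069]
eef_rot: [-3.138, -0.003, 0.312]
force: [-10.2, -7.0, 2.6]
width: 0.0001
```

>>> apply_moves(
  steps=[
    {"tx":0.05,"ty":0.015,"tz":0,"wx":0,"wy":0,"wz":0},
  ],
)

```text
time_s: 18.18
ee_pos: [0.4857, -0.1085, 0.0068]
eef_rot: [-3.136, 0.002, 0.314]
force: [-15.1, -9.8, 5.0]
width: -0.0002
```

>>> apply_moves(
  grip=0.35,
  steps=[
    {"tx":-0.4,"ty":-0.13,"tz":0,"wx":0,"wy":0,"wz":0},
    {"tx":-0.7,"ty":-0.2,"tz":0.4,"wx":0,"wy":0,"wz":0},
    {"tx":-0.3,"ty":0,"tz":1,"wx":0,"wy":0,"wz":0.5},
    {"tx":0,"ty":0,"tz":1,"wx":0,"wy":0,"wz":0.9},
    {"tx":0,"ty":0,"tz":1,"wx":0,"wy":0,"wz":0.95},
    {"tx":0,"ty":0,"tz":1,"wx":0,"wy":0,"wz":0.95},
    {"tx":0,"ty":0,"tz":1,"wx":0,"wy":0,"wz":0.95},
    {"tx":0,"ty":0,"tz":0,"wx":0,"wy":0,"wz":0.95},
    {"tx":0,"ty":0,"tz":0,"wx":0,"wy":0,"wz":0.95},
    {"tx":0,"ty":0,"tz":0,"wx":0,"wy":0,"wz":0.95},
    {"tx":0,"ty":0,"tz":0,"wx":0,"wy":0,"wz":0.95},
    {"tx":0,"ty":0,"tz":0,"wx":0,"wy":0,"wz":0.95},
    {"tx":0,"ty":0,"tz":0,"wx":0,"wy":0,"wz":0.95},
  ],
)

```text
time_s: 19.8
ee_pos: [0.4275, -0.1222, 0.235]
eef_rot: [3.137, 0.006, 1.854]
force: [-0.3, -0.3, -0.1]
width: 0.0302
```

```bash
python3 snap.py k; python3 -c "
from h import *
s=manip.get_state();print(tobox(s['ee_pos']),s['width'])"
```

```text
19.9 [ 0.42754869 -0.12219586  0.23493555] [3.13657174 0.00632631 1.84982941] [ 0.79228306  0.15610248 -0.20257141] [-5.42629500e-01  1.26982477e-01  1.72140812e+00 -6.58141211e-04
  1.28515024e+00 -8.21495560e-01]
[-0.23350644  0.00425526] 0.02976492702416708
```

View pics/k_scene.png

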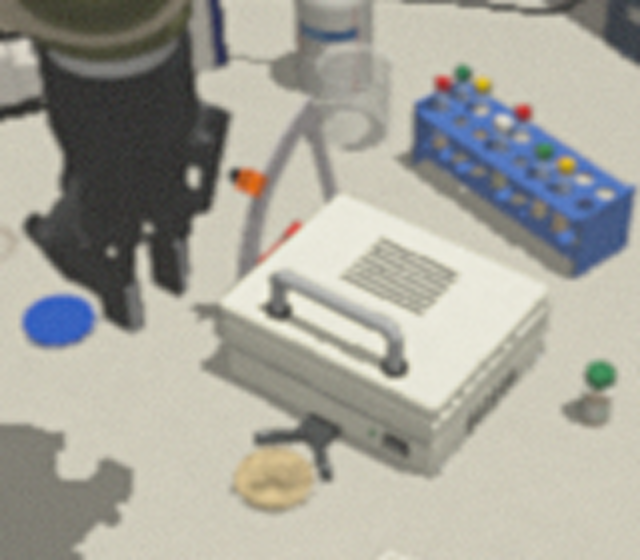

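View pics/k_top.png

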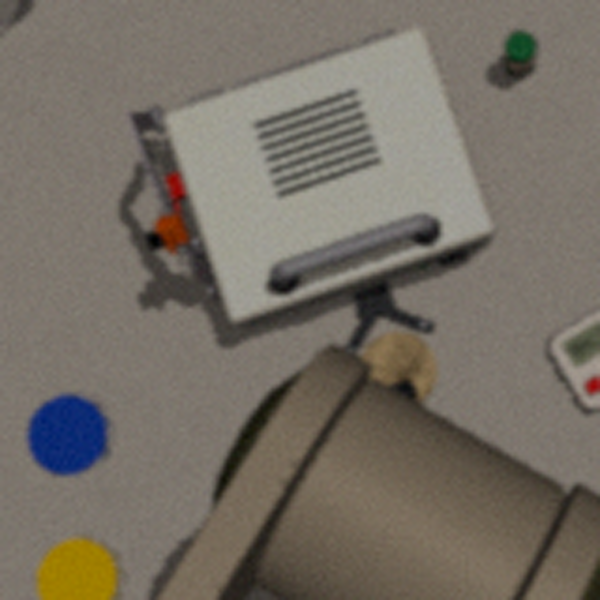

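>>> apply_moves(
  steps=[
    {"tx":0.5,"ty":0.1,"tz":0,"wx":0.2,"wy":-0.63,"wz":0.1},
    {"tx":0.5,"ty":0.1,"tz":0,"wx":0.2,"wy":-0.63,"wz":0.06},
    {"tx":0.5,"ty":0.1,"tz":0,"wx":0.2,"wy":-0.63,"wz":0},
    {"tx":0.5,"ty":0.1,"tz":0,"wx":0.2,"wy":-0.63,"wz":0},
    {"tx":0.5,"ty":0.1,"tz":0,"wx":0.2,"wy":-0.63,"wz":0},
    {"tx":0.5,"ty":0.1,"tz":0,"wx":0.2,"wy":-0.63,"wz":0},
    {"tx":0,"ty":0,"tz":0,"wx":0,"wy":0,"wz":0},
  ],
)

```text
time_s: 20.78
ee_pos: [0.551, -0.0977, 0.2367]
eef_rot: [2.523, -0.01, 1.85]
force: [-0.2, 0.2, 1.0]
width: 0.03
```

```bash
cat > st.py <<'E'
from h import *
from scipy.spatial.transform import Rotation as Ro
def st():
    s=manip.get_state();y=np.load('box.npy')[2]
    R=Ro.from_euler('xyz',s['eef_rot']).as_matrix();B=Ro.from_euler('z',y).as_matrix()
    RB=B.T@R
    print(s['time_s'],"box pos",tobox(s['ee_pos']).round(4),s['ee_pos'].round(4),"toolz",RB[:,2].round(3),"jaw",RB[:,1].round(3),"alpha",np.arctan2(RB[0,2],-RB[2,2]).round(3),"F box",(B.T@s['force']).round(1),"w",s['width'],"j",s['joints'].round(2))
    return s,RB
if __name__=="__main__": st()
E
python3 st.py
```

```text
20.775 box pos [-0.1085 -0.0098] [ 0.551  -0.0977  0.2367] toolz [ 0.58  -0.008 -0.814] jaw [ 0.814 -0.029  0.58 ] alpha 0.619 F box [-0.1  0.2  1. ] w 0.029991429565342887 j [-0.6   0.15  1.82  0.64  0.86 -1.23]
```

>>> apply_moves(
  steps=[
    {"tx":0.21,"ty":0.07,"tz":-0.8,"wx":0,"wy":0,"wz":0.2},
    {"tx":0.21,"ty":0.07,"tz":-0.8,"wx":0,"wy":0,"wz":0},
    {"tx":0.21,"ty":0.07,"tz":-0.75,"wx":0,"wy":0,"wz":0},
    {"tx":0,"ty":0,"tz":0,"wx":0,"wy":0,"wz":0},
  ],
)

```text
time_s: 21.28
ee_pos: [0.5763, -0.0894, 0.1428]
eef_rot: [2.527, -0.012, 1.878]
force: [-0.3, -0.0, 0.3]
width: 0.0299
```

```bash
python3 st.py; python3 snap.py l
```

```text
21.275 box pos [-0.0818 -0.0095] [ 0.5763 -0.0894  0.1428] toolz [ 0.577  0.009 -0.817] jaw [ 0.817 -0.008  0.577] alpha 0.615 F box [-0.3  0.   0.3] w 0.029863067108038585 j [-0.56  0.33  1.87  0.78  0.68 -1.42]
21.375 [ 0.57710103 -0.09021253  0.14530424] [ 2.52330156 -0.00794356  1.87733522] [-0.1346415  -0.29705744  0.02409538] [-0.56007148  0.32935218  1.86335116  0.7847614   0.68294968 -1.42136466]
```

View pics/l_scene.png

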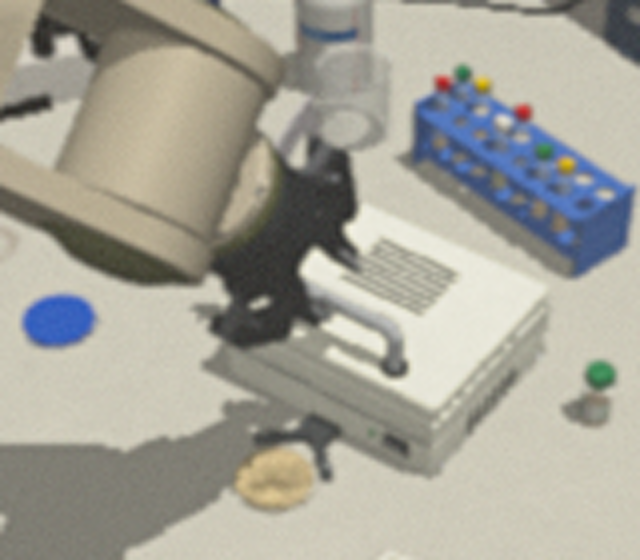

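View pics/l_top.png

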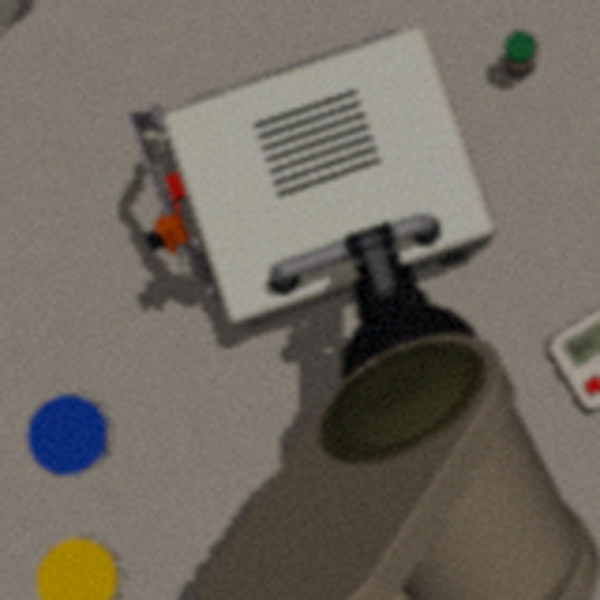

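>>> apply_moves(
  steps=[
    {"tx":0.18,"ty":0.055,"tz":-0.28,"wx":0,"wy":0,"wz":0},
    {"tx":0.18,"ty":0.055,"tz":-0.28,"wx":0,"wy":0,"wz":0},
    {"tx":0.1,"ty":0.03,"tz":-0.16,"wx":0,"wy":0,"wz":0},
  ],
)

```text
time_s: 21.75
ee_pos: [0.5973, -0.0851, 0.118]
eef_rot: [2.52, -0.005, 1.876]
force: [0.3, -0.3, -0.7]
width: 0.0299
```

```bash
python3 st.py; python3 snap.py m
```

```text
21.75 box pos [-0.0605 -0.0118] [ 0.5973 -0.0851  0.118 ] toolz [ 0.582  0.002 -0.813] jaw [ 0.813 -0.004  0.582] alpha 0.621 F box [ 0.2 -0.4 -0.7] w 0.02991957790745761 j [-0.53  0.41  1.84  0.84  0.62 -1.46]
21.85 [ 0.59701335 -0.08497712  0.11769942] [ 2.52095578 -0.00536432  1.87667953] [-0.18941442 -0.29428202 -0.07127995] [-0.5271805   0.40714551  1.83897516  0.83484223  0.62435714 -1.45882123]
```

View pics/m_scene.png

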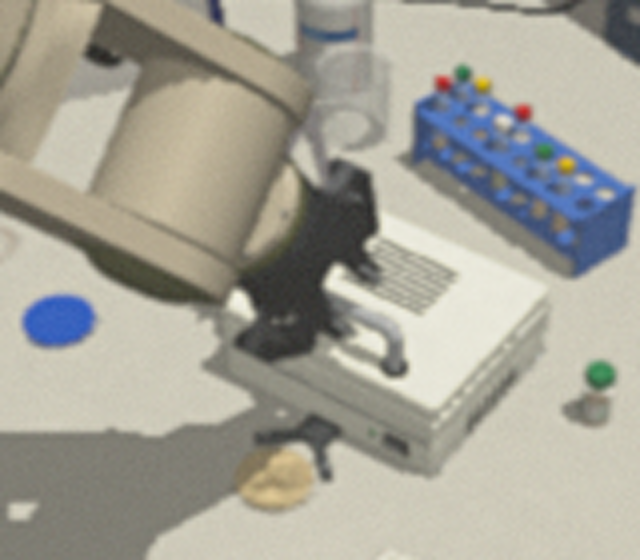

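>>> apply_moves(
  steps=[
    {"tx":0.1,"ty":0.03,"tz":-0.2,"wx":0,"wy":0,"wz":0},
    {"tx":0.1,"ty":0.03,"tz":-0.2,"wx":0,"wy":0,"wz":0},
  ],
)

```text
time_s: 22.1
ee_pos: [0.6056, -0.0827, 0.1014]
eef_rot: [2.52, -0.005, 1.876]
force: [1.4, 0.4, -0.2]
width: 0.0295
```

```bash
python3 st.py
```

```text
22.1 box pos [-0.0519 -0.012 ] [ 0.6056 -0.0827  0.1014] toolz [ 0.582  0.002 -0.813] jaw [ 0.813 -0.004  0.582] alpha 0.621 F box [ 1.5 -0.1 -0.2] w 0.029498940284515482 j [-0.51  0.45  1.83  0.87  0.59 -1.49]
```

>>> apply_moves(
  grip=0,
  squeeze=50,
  steps=[
    {"tx":0,"ty":0,"tz":0,"wx":0,"wy":0,"wz":0},
    {"tx":0,"ty":0,"tz":0,"wx":0,"wy":0,"wz":0},
    {"tx":0,"ty":0,"tz":0,"wx":0,"wy":0,"wz":0},
    {"tx":0,"ty":0,"tz":0,"wx":0,"wy":0,"wz":0},
  ],
)

```text
time_s: 22.6
ee_pos: [0.6046, -0.0826, 0.0995]
eef_rot: [2.523, -0.006, 1.877]
force: [0.2, -0.7, -3.4]
width: 0.01
```

```bash
python3 st.py
```

```text
22.6 box pos [-0.0528 -0.0117] [ 0.6046 -0.0826  0.0995] toolz [ 0.58   0.004 -0.815] jaw [ 0.815 -0.005  0.58 ] alpha 0.618 F box [-0.  -0.7 -3.4] w 0.010025891078083899 j [-0.51  0.45  1.83  0.87  0.59 -1.49]
```

```bash
cat > arc.py <<'E'
import sys
from st import *
s,RB=st(); y=np.load('box.npy')[2]
q=np.array([*tobox(s['ee_pos']),s['ee_pos'][2]])-[.07,0,.062]
print("radius",np.hypot(q[0],q[2]),"phi",np.arctan2(q[2],-q[0]), "theta est", np.arctan2(q[2],-q[0])-np.arctan2(.0375,.1228),"tool rot",.618-np.arctan2(RB[0,2],-RB[2,2]))
d=float(sys.argv[1]);n=int(sys.argv[2])
for i in range(n):
    c,sn=np.cos(d),np.sin(d);q2=np.array([q[0]*c+q[2]*sn,q[1],-q[0]*sn+q[2]*c]);e=(q2-q)/.04;q=q2
    print([round(v,3) for v in(e[0]*np.cos(y),e[0]*np.sin(y),e[2],-d*np.sin(y)/.15,d*np.cos(y)/.15)])
E
python3 arc.py .05 6
```

```text
22.6 box pos [-0.0528 -0.0117] [ 0.6046 -0.0826  0.0995] toolz [ 0.58   0.004 -0.815] jaw [ 0.815 -0.005  0.58 ] alpha 0.618 F box [-0.  -0.7 -3.4] w 0.010025891078083899 j [-0.51  0.45  1.83  0.87  0.59 -1.49]
radius 0.1283683686174365 phi 0.2967938023486327 theta est 0.00041351166030612063 tool rot -0.00025357494675593006
[np.float64(0.048), np.float64(0.015), np.float64(0.152), np.float64(-0.101), np.float64(0.318)]
[np.float64(0.056), np.float64(0.018), np.float64(0.149), np.float64(-0.101), np.float64(0.318)]
[np.float64(0.063), np.float64(0.02), np.float64(0.146), np.float64(-0.101), np.float64(0.318)]
[np.float64(0.069), np.float64(0.022), np.float64(0.143), np.float64(-0.101), np.float64(0.318)]
[np.float64(0.076), np.float64(0.024), np.float64(0.139), np.float64(-0.101), np.float64(0.318)]
[np.float64(0.083), np.float64(0.026), np.float64(0.135), np.float64(-0.101), np.float64(0.318)]
```

>>> apply_moves(
  steps=[
    {"tx":0.048,"ty":0.015,"tz":0.152,"wx":-0.1,"wy":0.32,"wz":0},
    {"tx":0.056,"ty":0.018,"tz":0.149,"wx":-0.1,"wy":0.32,"wz":0},
    {"tx":0.063,"ty":0.02,"tz":0.146,"wx":-0.1,"wy":0.32,"wz":0},
    {"tx":0.069,"ty":0.022,"tz":0.143,"wx":-0.1,"wy":0.32,"wz":0},
    {"tx":0.076,"ty":0.024,"tz":0.139,"wx":-0.1,"wy":0.32,"wz":0},
    {"tx":0.083,"ty":0.026,"tz":0.135,"wx":-0.1,"wy":0.32,"wz":0},
  ],
)

```text
time_s: 23.35
ee_pos: [0.6198, -0.0777, 0.1337]
eef_rot: [2.837, -0.007, 1.872]
force: [2.8, -0.2, -8.3]
width: 0.0101
```

```bash
python3 arc.py .05 6; python3 snap.py n scene
```

```text
23.35 box pos [-0.0368 -0.0116] [ 0.6198 -0.0777  0.1337] toolz [ 0.3    0.005 -0.954] jaw [ 0.954 -0.008  0.3  ] alpha 0.304 F box [ 2.6 -1.  -8.3] w 0.010111422729800229 j [-0.39  0.49  1.54  0.26  0.89 -0.83]
radius 0.12858368781390375 phi 0.5910577052925949 theta est 0.2946774146042684 tool rot 0.31368993520367294
[np.float64(0.088), np.float64(0.028), np.float64(0.131), np.float64(-0.101), np.float64(0.318)]
[np.float64(0.095), np.float64(0.03), np.float64(0.126), np.float64(-0.101), np.float64(0.318)]
[np.float64(0.101), np.float64(0.032), np.float64(0.121), np.float64(-0.101), np.float64(0.318)]
[np.float64(0.106), np.float64(0.034), np.float64(0.116), np.float64(-0.101), np.float64(0.318)]
[np.float64(0.112), np.float64(0.035), np.float64(0.11), np.float64(-0.101), np.float64(0.318)]
[np.float64(0.117), np.float64(0.037), np.float64(0.104), np.float64(-0.101), np.float64(0.318)]
23.4 [ 0.62072364 -0.07743006  0.1346573 ] [ 2.83786267 -0.00650671  1.87274356] [-5.81236258 -2.57355983  0.10359571] [-0.39341308  0.4885443   1.53981724  0.25402664  0.89696369 -0.83184857]
```

View pics/n_scene.png

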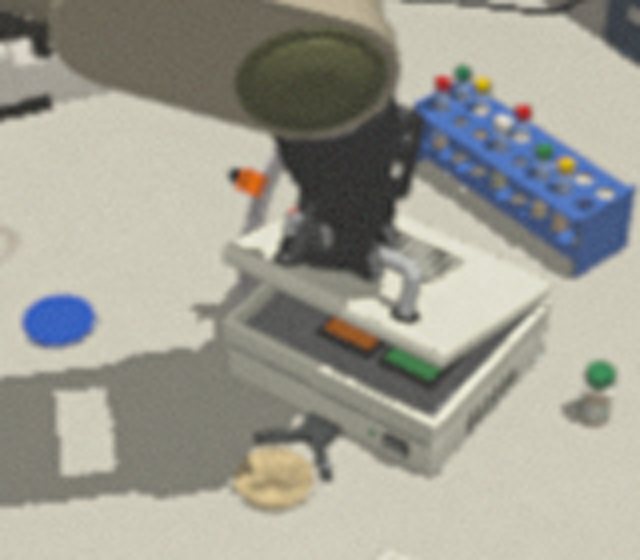

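>>> apply_moves(
  steps=[
    {"tx":0.088,"ty":0.028,"tz":0.131,"wx":-0.09,"wy":0.3,"wz":0},
    {"tx":0.095,"ty":0.03,"tz":0.126,"wx":-0.09,"wy":0.3,"wz":0},
    {"tx":0.101,"ty":0.032,"tz":0.121,"wx":-0.09,"wy":0.3,"wz":0},
    {"tx":0.106,"ty":0.034,"tz":0.116,"wx":-0.09,"wy":0.3,"wz":0},
    {"tx":0.112,"ty":0.035,"tz":0.11,"wx":-0.09,"wy":0.3,"wz":0},
  ],
)

```text
time_s: 24.02
ee_pos: [0.6384, -0.0716, 0.1565]
eef_rot: [3.084, -0.013, 1.871]
force: [-2.5, -2.0, -5.5]
width: 0.0097
```

```bash
python3 arc.py .04 4; python3 snap.py o
```

```text
24.025 box pos [-0.0172 -0.0114] [ 0.6384 -0.0716  0.1565] toolz [ 0.058  0.012 -0.998] jaw [ 0.998 -0.008  0.058] alpha 0.058 F box [-3.  -1.1 -5.5] w 0.009671920565970098 j [-0.31  0.6   1.26  0.05  1.24 -0.63]
radius 0.12860535891894567 phi 0.8252670816408165 theta est 0.5288867909524899 tool rot 0.559968035837363
[np.float64(0.092), np.float64(0.029), np.float64(0.085), np.float64(-0.081), np.float64(0.254)]
[np.float64(0.095), np.float64(0.03), np.float64(0.081), np.float64(-0.081), np.float64(0.254)]
[np.float64(0.098), np.float64(0.031), np.float64(0.077), np.float64(-0.081), np.float64(0.254)]
[np.float64(0.101), np.float64(0.032), np.float64(0.073), np.float64(-0.081), np.float64(0.254)]
24.125 [ 0.63886827 -0.07142003  0.15674574] [ 3.08240418 -0.01200438  1.87232491] [-6.78208526 -3.18016393 -0.56400122] [-0.31096623  0.60493845  1.25502963  0.04633485  1.24039088 -0.62627025]
```

View pics/o_scene.png

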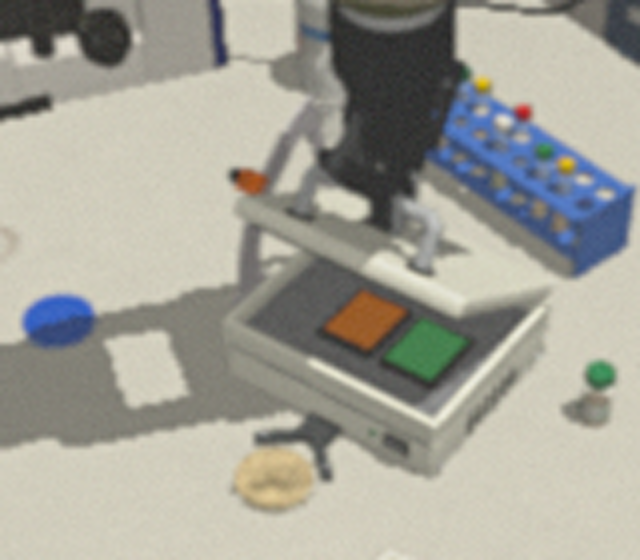

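View pics/o_top.png

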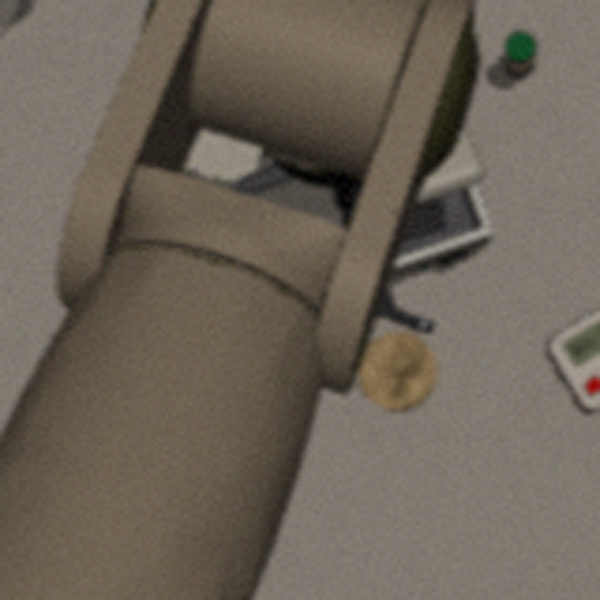

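```bash
cat > ang.py <<'E'
from h import *
p=np.load("box.npy")
def plane_y(n,px,yb):
    c=C[n];E=c['extrinsics'];d=E[:3,:3]@np.array([(px[0]-c['cx'])/c['fx'],(px[1]-c['cy'])/c['fy'],1]);o=E[:3,3]
    nv=np.array([-np.sin(p[2]),np.cos(p[2]),0]);t=(yb-nv@(o-[p[0],p[1],0]))/(nv@d);P=o+t*d
    q=np.r_[tobox(P),P[2]]-[.07,0,.062];return q,np.hypot(q[0],q[2]),np.arctan2(q[2],-q[0])
E
python3 - <<'E'
from ang import *
S=lambda x,y:(265+x/8,120+y/8);T=lambda x,y:(235+x/8,160+y/8)
for yb in(.094,.098,.102,.106):
    print(yb)
    for nm,q in(("ptr blk",S(235,290)),("ptr thin",S(165,355)),("clip ctr",S(145,203)),("clip inner",S(155,220)),("clip cornerR",S(172,200))):
        v=plane_y("scene",q,yb);print("  ",nm,v[0].round(4),round(v[1],4),round(v[2],3))
E
python3 - <<'E'
import cv2,sys
sys.path.insert(0,'.')
s=cv2.imread("pics/scene0.png");t=cv2.imread("pics/top0.png")
cv2.imwrite("pics/p1.png",cv2.resize(s[135:175,272:312],None,fx=15,fy=15,interpolation=cv2.INTER_CUBIC))
cv2.imwrite("pics/p2.png",cv2.resize(t[165:225,232:272],None,fx=10,fy=10,interpolation=cv2.INTER_CUBIC))
s=cv2.imread("pics/o_scene_full.png")
cv2.imwrite("pics/p3.png",cv2.resize(s[130:190,270:350],None,fx=10,fy=10,interpolation=cv2.INTER_CUBIC))
E
```

```text
0.094
   ptr blk [-0.0526  0.094   0.0143] 0.0545 0.265
   ptr thin [-0.0942  0.094   0.0128] 0.095 0.135
   clip ctr [-0.1004  0.094   0.0852] 0.1317 0.704
   clip inner [-0.0956  0.094   0.0748] 0.1214 0.664
   clip cornerR [-0.0859  0.094   0.0771] 0.1155 0.732
0.098
   ptr blk [-0.0475  0.098   0.0088] 0.0483 0.184
   ptr thin [-0.0893  0.098   0.0073] 0.0896 0.082
   clip ctr [-0.0956  0.098   0.0803] 0.1248 0.699
   clip inner [-0.0908  0.098   0.0697] 0.1145 0.655
   clip cornerR [-0.081   0.098   0.0721] 0.1085 0.727
0.102
   ptr blk [-0.0424  0.102   0.0034] 0.0425 0.079
   ptr thin [-0.0845  0.102   0.0018] 0.0845 0.022
   clip ctr [-0.0908  0.102   0.0753] 0.118 0.692
   clip inner [-0.0859  0.102   0.0647] 0.1076 0.645
   clip cornerR [-0.0761  0.102   0.0671] 0.1015 0.722
0.106
   ptr blk [-0.0372  0.106  -0.0021] 0.0373 -0.056
   ptr thin [-0.0797  0.106  -0.0036] 0.0797 -0.045
   clip ctr [-0.086   0.106   0.0703] 0.1111 0.686
   clip inner [-0.0811  0.106   0.0597] 0.1007 0.634
   clip cornerR [-0.0712  0.106   0.0621] 0.0945 0.717
```

View pics/p1.png

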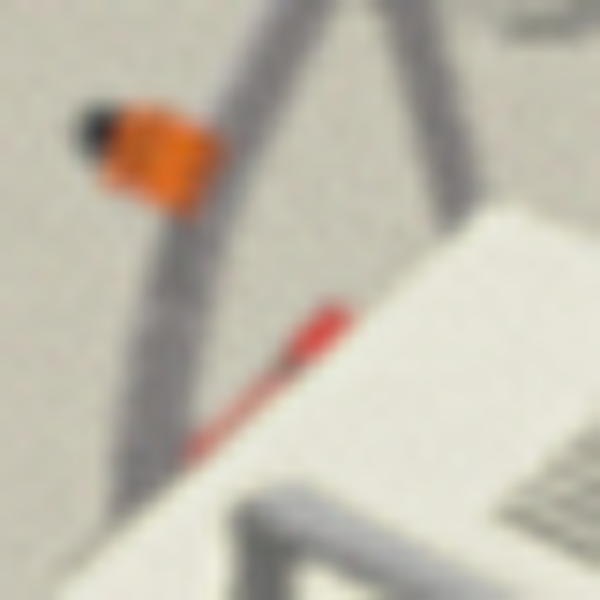

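View pics/p2.png

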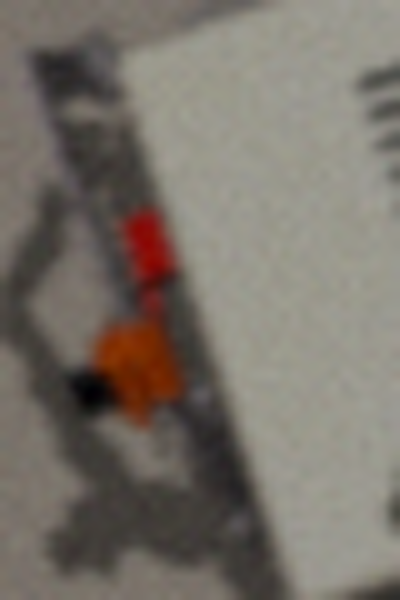

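View pics/p3.png

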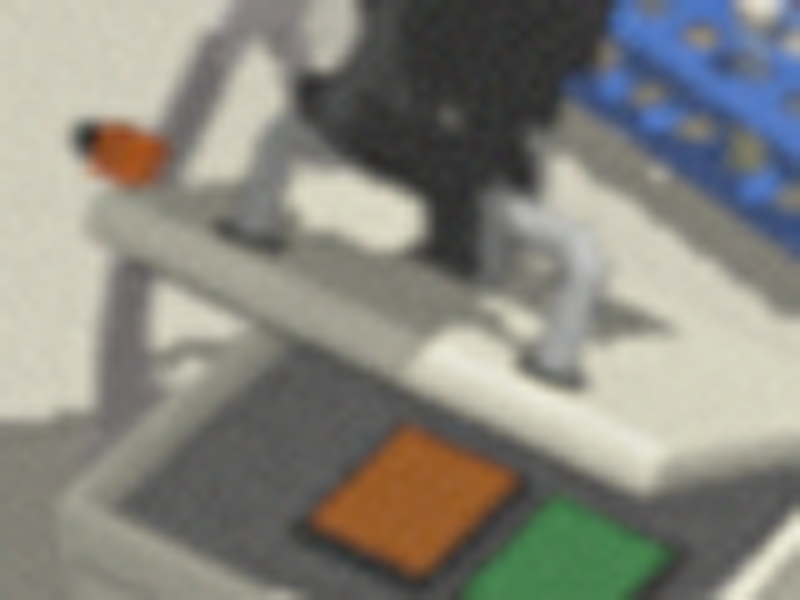

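```bash
cat > fit2.py <<'E'
from h import *
T8=lambda x,y:(235+x/8,160+y/8); S8=lambda x,y:(265+x/8,120+y/8)
t=lambda x,y:(x/4+200,y/4+140); s=lambda x,y:(x/4.5+230,y/4.5+110)
# params: bx,by,yaw, xf, xb, offs scene(2), offs top(2)
def obs(xf,xb):
    return [("top",(292.5,234.6),(-.118,.029,.011)),("top",(314.2,227),(-.118,-.029,.011)),
 ("scene",(284.4,209.3),(-.118,.029,.011)),("scene",(301.6,218.9),(-.118,-.029,.011)),
 ("top",T8(472,362),(-.062,0,.112)),("scene",S8(315,440),(-.062,0,.112)),
 ("top",T8(472,362),(-.062,0,.112)),("scene",S8(315,440),(-.062,0,.112)),
 ("top",t(248,343),(xf,.091,.078)),("top",t(525,245),(xf,-.091,.078)),("top",t(447,32),(xb,-.091,.078)),("top",t(178,123),(xb,.091,.078)),
 ("scene",s(205,297),(xf,.091,.078)),("scene",s(447,420),(xf,-.091,.078)),("scene",s(573,287),(xb,-.091,.078)),("scene",s(340,176),(xb,.091,.078))]
def f(p):
    r=[]
    for n,px,q in obs(p[3],p[4]):
        o=p[5:7] if n=="scene" else p[7:9]
        r.append(proj(n,box(p,q))+o-px)
    return np.concatenate(r+[p[5:9]*.7])
r=least_squares(f,[.65,-.055,.3,-.08,.068,0,0,0,0],loss='soft_l1');p=r.x
if __name__=="__main__":
    print(p.round(4));print(r.fun.reshape(-1,2).round(1)); 
np.save("box2.npy",p)
E
python3 fit2.py
cat > clip.py <<'E'
from h import *
p=np.load("box2.npy")
ims={"scene":cv2.imread("pics/scene0.png"),"top":cv2.imread("pics/top0.png")}
roi={"scene":(270,132,30,30),"top":(232,188,30,30)};U=10
M={}
for n,im in ims.items():
    x,y,w,h=roi[n];c=cv2.resize(im[y:y+h,x:x+w],None,fx=U,fy=U,interpolation=cv2.INTER_CUBIC).astype(float)
    b,g,r_=cv2.split(c);M[n]=((r_-b)>70)&(g>35)&((g-b)>18); 
    ys,xs=np.nonzero(M[n]);print(n,M[n].sum(),xs.mean()/U+x-.45,ys.mean()/U+y-.45)
    cv2.imwrite(f"pics/mask_{n}.png",M[n].astype(np.uint8)*255)
def sil(n,v):
    phi,r1,r2,y1,y2=v;h=.008;pts=[]
    e=np.array([-np.cos(phi),np.sin(phi)]);u=np.array([np.sin(phi),np.cos(phi)])
    o=p[5:7] if n=="scene" else p[7:9]; x,y,_,_=roi[n]
    for r in(r1,r2):
        for a in(-h,h):
            for yy in(y1,y2):
                q=e*r+u*a; pts.append((proj(n,box(p,(.07+q[0],yy,.062+q[1])))+o-[x,y]+.5)*U)
    m=np.zeros((30*U,30*U),np.uint8);cv2.fillConvexPoly(m,cv2.convexHull(np.array(pts,np.float32)).astype(np.int32),1);return m>0
def cost(v):
    r=[v[0],.1125,v[1],v[2],v[3]]
    return sum((sil(n,r)^M[n]).sum() for n in M)
from scipy.optimize import differential_evolution
R=differential_evolution(cost,[(.55,.95),(.118,.14),(.09,.104),(.1,.116)],seed=1,maxiter=80,popsize=15)
print(R.x,R.fun)
for ph in np.arange(R.x[0]-.06,R.x[0]+.061,.02):print(round(ph,3),cost([ph,*R.x[1:]]),end="; ")
E
python3 clip.py
```

```text
[ 0.6517 -0.0552  0.3007 -0.0791  0.0622  0.2951  0.8268 -0.4185 -0.1166]
[[ 0.3  0.3]
 [ 0.2  0.7]
 [ 0.2  0.4]
 [-0.1 -0.1]
 [-0.3 -0.6]
 [ 0.4  0.7]
 [-0.3 -0.6]
 [ 0.4  0.7]
 [-1.1 -0.2]
 [ 1.6  0.3]
 [ 2.6 -0.1]
 [-0.8  0.3]
 [-1.  -0.9]
 [-0.  -0.4]
 [ 0.4 -0.6]
 [-0.7 -0.3]
 [ 0.2  0.6]
 [-0.3 -0.1]]
scene 4009 282.2239585931654 145.04139436268397
top 4300 245.3970465116279 200.74372093023257
[0.70342667 0.13254482 0.09897763 0.10496149] 4393.0
0.643 7782; 0.663 6277; 0.683 5244; 0.703 4393; 0.723 5459; 0.743 6919; 0.763 8321;
```

```bash
cat >> clip.py <<'E'
out=[]
for n in M:
    x,y,w,h=roi[n];c=cv2.resize(ims[n][y:y+h,x:x+w],None,fx=U,fy=U,interpolation=cv2.INTER_CUBIC)
    for m,col in((M[n],(0,255,0)),(sil(n,[R.x[0],.1125,*R.x[1:]]),(255,0,0))):
        k,_=cv2.findContours(m.astype(np.uint8),cv2.RETR_EXTERNAL,cv2.CHAIN_APPROX_NONE);cv2.drawContours(c,k,-1,col,1)
    out.append(c)
cv2.imwrite("pics/clipov.png",np.hstack(out))
E
python3 clip.py >/dev/null
```

```text
(no output)
```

View pics/clipov.png

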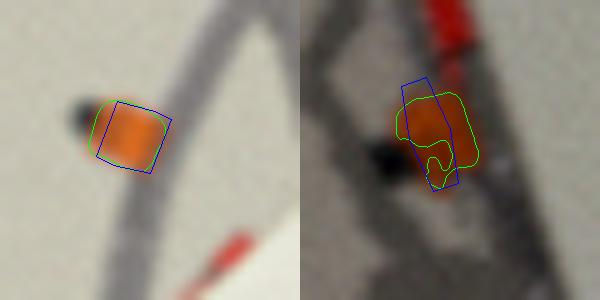

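```bash
sed -i 's/M\[n\]=((r_-b)>70)&(g>35)&((g-b)>18)/M[n]=((r_-b)>(70 if n=="scene" else 45))\&((g-b)>(18 if n=="scene" else 0.12*(r_-b)))/' clip.py; python3 clip.py
```

```text
scene 4009 282.2239585931654 145.04139436268397
top 6880 245.4066715116279 200.92684593023256
[0.70503311 0.13188754 0.09319437 0.10750464] 3857.0
0.645 8203; 0.665 5881; 0.685 4512; 0.705 3857; 0.725 5493; 0.745 7932; 0.765 10307;
```

View pics/clipov.png

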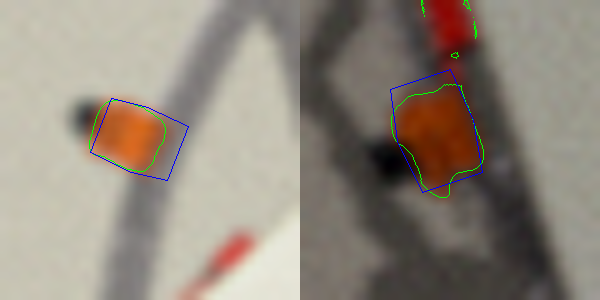

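```bash
cat > lid.py <<'E'
from h import *
p=np.load("box2.npy")
S8=lambda x,y:np.array((265+x/8,120+y/8)); s45=lambda x,y:np.array((x/4.5+230,y/4.5+110))
K={"bl":((-.132,.043,.017),S8(197,460)),"br":((-.132,-.043,.017),S8(428,575)),"fl":((p[3]-.07,.091,.016),s45(205,297)),"fr":((p[3]-.07,-.091,.016),s45(447,420))}
def pr(q,th):
    c,s=np.cos(th),np.sin(th);return proj("scene",box(p,(.07+q[0]*c+q[2]*s,q[1],.062-q[0]*s+q[2]*c)))
def fit(o):
    for k in list(o)+[None]:
        ks=[k] if k else list(o)
        f=lambda th:np.concatenate([pr(K[j][0],th[0])-pr(K[j][0],0)+K[j][1]-o[j] for j in ks])
        r=least_squares(f,[.5]);print(k,r.x.round(3),r.fun.round(1))
E
python3 - <<'E'
from lid import *
P=lambda x,y:np.array((270+x/10,130+y/10))
fit({"bl":P(250,232),"br":P(552,372),"fl":P(95,198),"fr":P(663,457)})
E
```

```text
bl [0.549] [0.3 0.1]
br [0.552] [-0. -0.]
fl [0.525] [1.1 0.4]
fr [0.539] [0.6 0.2]
None [0.54] [ 0.2  0.5 -0.2  0.5  1.3 -0.4  0.6  0.2]
```

>>> apply_moves(
  steps=[
    {"tx":0.092,"ty":0.029,"tz":0.087,"wx":-0.07,"wy":0.22,"wz":0},
    {"tx":0.095,"ty":0.03,"tz":0.083,"wx":-0.07,"wy":0.22,"wz":0},
    {"tx":0.098,"ty":0.031,"tz":0.079,"wx":-0.07,"wy":0.22,"wz":0},
    {"tx":0.08,"ty":0.025,"tz":0.06,"wx":-0.07,"wy":0.22,"wz":0},
    {"tx":0,"ty":0,"tz":0,"wx":0,"wy":0,"wz":0},
    {"tx":0,"ty":0,"tz":0,"wx":0,"wy":0,"wz":0},
  ],
)

```text
time_s: 24.88
ee_pos: [0.6503, -0.0677, 0.1668]
eef_rot: [-3.058, -0.018, 1.873]
force: [-4.8, -2.3, -2.0]
width: 0.0099
```

```bash
python3 arc.py .01 2; python3 snap.py q; python3 - <<'E'
import cv2
s=cv2.imread("pics/q_scene_full.png")
cv2.imwrite("pics/q3.png",cv2.resize(s[120:180,270:350],None,fx=10,fy=10,interpolation=cv2.INTER_CUBIC))
E
```

```text
24.875 box pos [-0.0047 -0.0113] [ 0.6503 -0.0677  0.1668] toolz [-0.083  0.018 -0.996] jaw [ 0.997 -0.004 -0.083] alpha -0.083 F box [-5.3 -0.7 -2. ] w 0.009875968227196654 j [-0.27  0.7   1.07 -0.03  1.45 -0.57]
radius 0.12865890419916803 phi 0.9516542442259058 theta est 0.6552739535375793 tool rot 0.7011214683371532
[np.float64(0.025), np.float64(0.008), np.float64(0.019), np.float64(-0.02), np.float64(0.064)]
[np.float64(0.025), np.float64(0.008), np.float64(0.018), np.float64(-0.02), np.float64(0.064)]
24.975 [ 0.65028172 -0.06765206  0.16675259] [-3.0583762  -0.01771367  1.87292537] [-5.1986016  -1.39855282 -1.85152461] [-0.27052619  0.70001254  1.06728362 -0.03041694  1.45389476 -0.56864172]
```

View pics/q3.png

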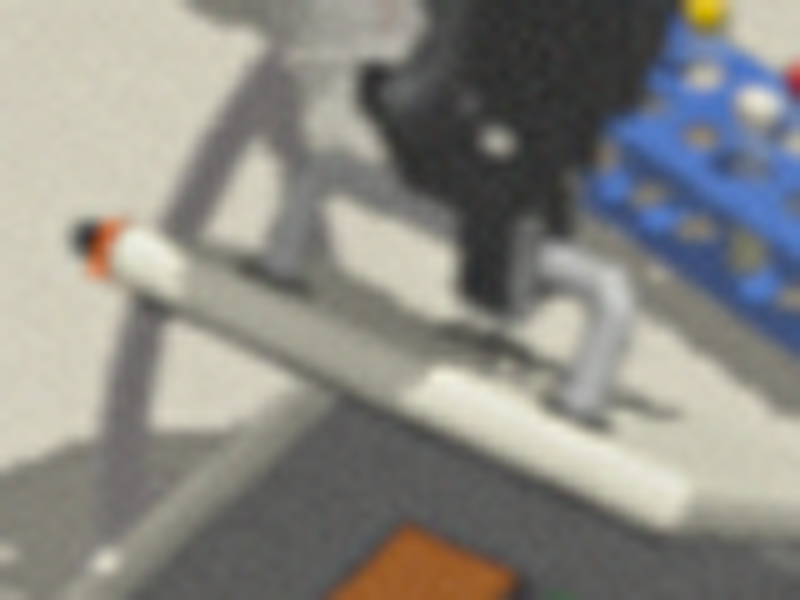

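View pics/q_top.png

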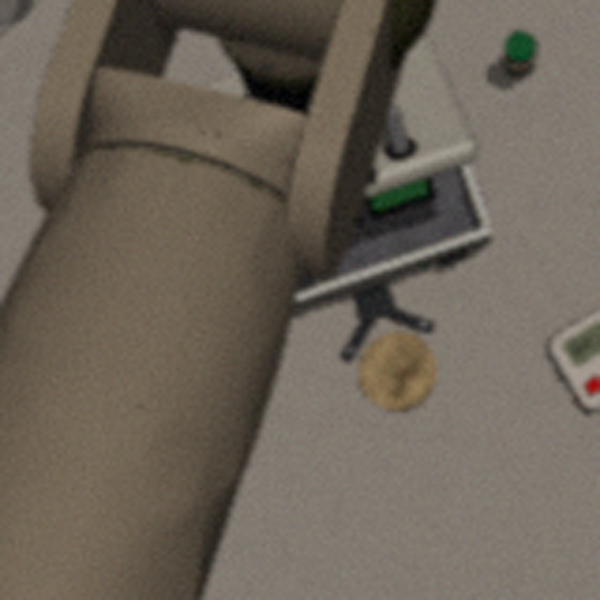

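```bash
python3 - <<'E'
from lid import *
P=lambda x,y:np.array((270+x/10,120+y/10))
fit({"bl":P(275,272),"br":P(580,412),"fl":P(122,228),"fr":P(690,487)})
# top cam FR corner
t=lambda x,y:(x/3.75+200,y/3.75+140)
q=K["fr"][0]
def pt(th):
    c,s=np.cos(th),np.sin(th);return proj("top",box(p,(.07+q[0]*c+q[2]*s,q[1],.062-q[0]*s+q[2]*c)))
print(pt(0),t(492,233))
for th in(.62,.66,.7,.74):print(th,pt(th),t(472,147))
E
```

```text
bl [0.678] [0.3 0.2]
br [0.679] [-0.2 -0.1]
fl [0.657] [1.  0.4]
fr [0.663] [0.8 0.4]
None [0.668] [ 0.2  0.6 -0.4  0.4  1.3 -0.1  0.9  0.1]
[333.24646428 201.63065244] (331.2, 202.13333333333333)
0.62 [328.46793363 179.92788523] (325.8666666666667, 179.2)
0.66 [327.88546219 177.79274535] (325.8666666666667, 179.2)
0.7 [327.27284979 175.58418655] (325.8666666666667, 179.2)
0.74 [326.63111569 173.30630642] (325.8666666666667, 179.2)
```

>>> apply_moves(
  steps=[
    {"tx":0.05,"ty":0.016,"tz":0.042,"wx":-0.03,"wy":0.1,"wz":0},
    {"tx":0.05,"ty":0.016,"tz":0.042,"wx":-0.03,"wy":0.08,"wz":0},
    {"tx":0,"ty":0,"tz":0,"wx":0,"wy":0,"wz":0},
    {"tx":0,"ty":0,"tz":0,"wx":0,"wy":0,"wz":0},
    {"tx":0,"ty":0,"tz":0,"wx":0,"wy":0,"wz":0},
  ],
)

```text
time_s: 25.6
ee_pos: [0.6536, -0.0666, 0.1692]
eef_rot: [-3.029, -0.019, 1.873]
force: [-4.7, -2.1, -2.6]
width: 0.0103
```

```bash
python3 arc.py .01 1; python3 snap.py r; python3 - <<'E'
import cv2
s=cv2.imread("pics/r_scene_full.png")
cv2.imwrite("pics/r3.png",cv2.resize(s[120:180,270:350],None,fx=10,fy=10,interpolation=cv2.INTER_CUBIC))
s=cv2.imread("pics/r_top_full.png")
cv2.imwrite("pics/r4.png",cv2.resize(s[160:255,270:370],None,fx=6,fy=6,interpolation=cv2.INTER_CUBIC))
E
```

```text
25.6 box pos [-0.0012 -0.0112] [ 0.6536 -0.0666  0.1692] toolz [-0.113  0.02  -0.993] jaw [ 0.994 -0.003 -0.113] alpha -0.113 F box [-5.1 -0.5 -2.6] w 0.010305327791628254 j [-0.26  0.72  1.02 -0.04  1.5  -0.56]
radius 0.128651754629034 phi 0.9844479937244822 theta est 0.6880677030361557 tool rot 0.7309147874070318
[np.float64(0.026), np.float64(0.008), np.float64(0.018), np.float64(-0.02), np.float64(0.064)]
25.7 [ 0.65364551 -0.06654016  0.16916245] [-3.02859529 -0.0193065   1.87284011] [-4.96759699 -2.04029321 -2.87366188] [-0.26202336  0.72418395  1.02071413 -0.04418947  1.5026061  -0.55981048]
```

View pics/r3.png

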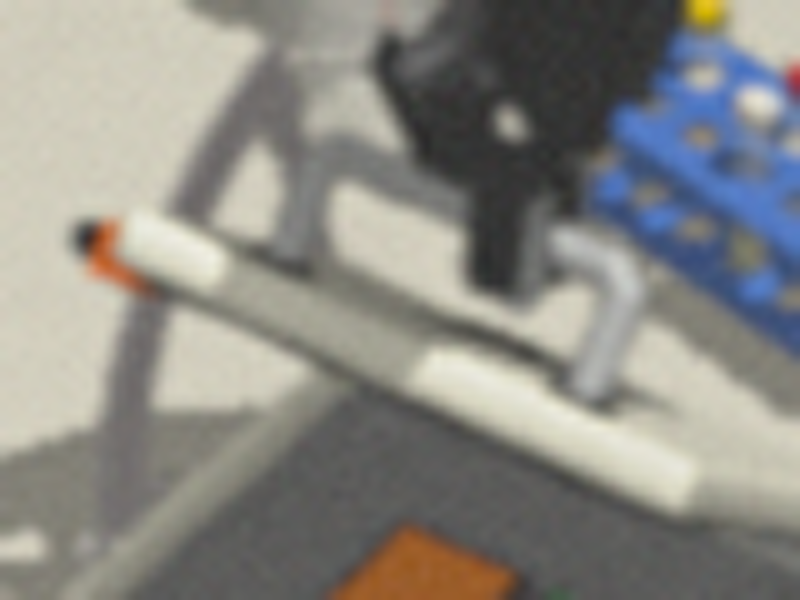

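View pics/r4.png

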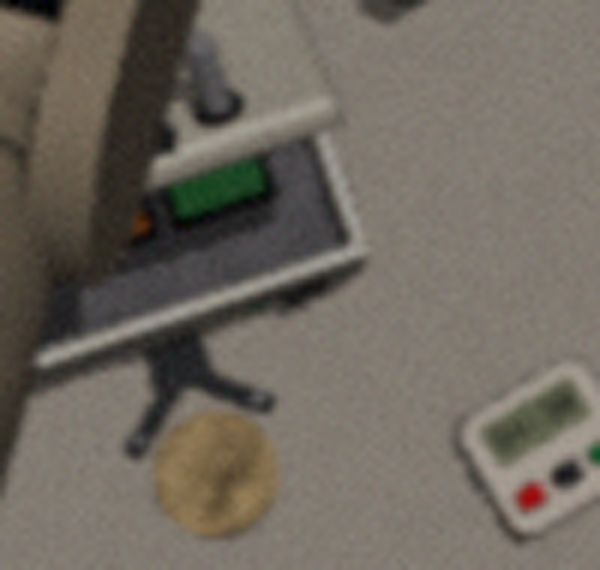

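```bash
python3 - <<'E'
from lid import *
P=lambda x,y:np.array((270+x/10,120+y/10))
fit({"bl":P(293,260),"br":P(598,398),"fl":P(133,210),"fr":P(697,468)})
q=K["fr"][0]
def pt(th,n="top",q=q):
    c,s=np.cos(th),np.sin(th);return proj(n,box(p,(.07+q[0]*c+q[2]*s,q[1],.062-q[0]*s+q[2]*c)))
print((270+335/6,160+100/6),[(th,pt(th)[1].round(1)) for th in(.64,.66,.68,.7,.72)])
# overlay
im=cv2.imread("pics/r_scene_full.png")[120:180,270:350];outs=[]
for th,ix in((.70,.705),(.70,.67),(.70,.74)):
    c=cv2.resize(im,None,fx=5,fy=5,interpolation=cv2.INTER_CUBIC)
    def hull(phi,xs,ys,zs,col):
        pts=[(pt(phi,"scene",(x,y,z))+p[5:7]-[270,120]+.5)*5 for x in xs for y in ys for z in zs]
        h=cv2.convexHull(np.array(pts,np.float32)).astype(np.int32);cv2.polylines(c,[h],True,col,1)
    hull(th,(-.149,-.001),(-.091,.091),(0,.016),(255,0,0)); hull(ix,(-.1125,-.130),(.097,.107),(-.008,.008),(0,200,0))
    a=(pt(th,"scene",(-.109,.1,0))+p[5:7]-[270,120]+.5)*5;cv2.circle(c,tuple(int(v) for v in a),2,(255,0,255),-1)
    outs.append(c[:, :260])
cv2.imwrite("pics/ov.png",np.hstack(outs))
E
```

```text
bl [0.715] [-0.7 -0.3]
br [0.719] [-1.1 -0.5]
fl [0.694] [0.8 0.4]
fr [0.697] [0.9 0.4]
None [0.705] [-0.9  0.1 -1.4  0.1  1.  -0.2  1.1  0. ]
(325.8333333333333, 176.66666666666666) [(0.64, np.float64(178.9)), (0.66, np.float64(177.8)), (0.68, np.float64(176.7)), (0.7, np.float64(175.6)), (0.72, np.float64(174.5))]
```

View pics/ov.png

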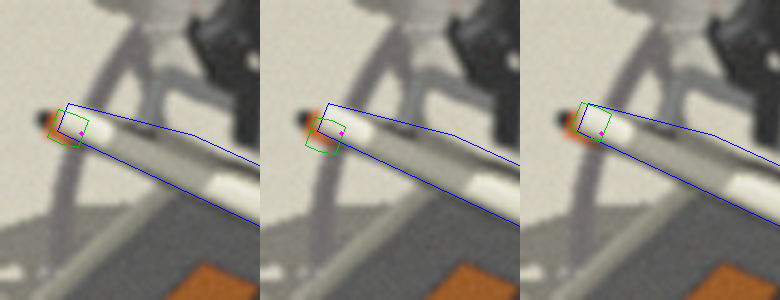

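```bash
python3 - <<'E'
from bench import manip
import cv2
s=manip.grab_frame("top");cv2.imwrite("pics/fin_top.png",s[:,:,::-1])
s=manip.grab_frame("scene");cv2.imwrite("pics/fin_scene.png",s[:,:,::-1])
E
python3 st.py
```

```text
25.8 box pos [-0.0012 -0.0112] [ 0.6537 -0.0665  0.1692] toolz [-0.113  0.02  -0.993] jaw [ 0.994 -0.003 -0.113] alpha -0.113 F box [-4.  -0.8 -2.7] w 0.01015061087856248 j [-0.26  0.72  1.02 -0.04  1.5  -0.56]
```

View pics/fin_top.png

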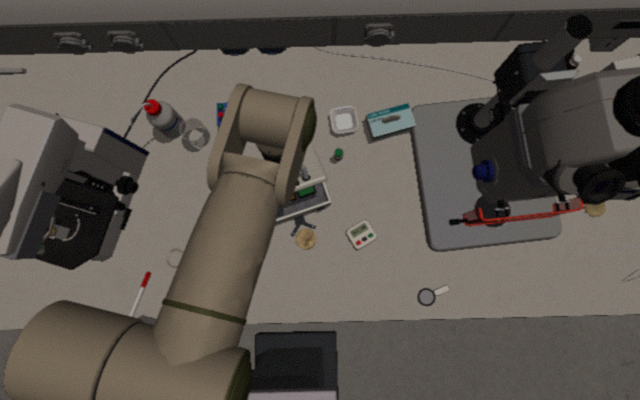

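View pics/fin_scene.png

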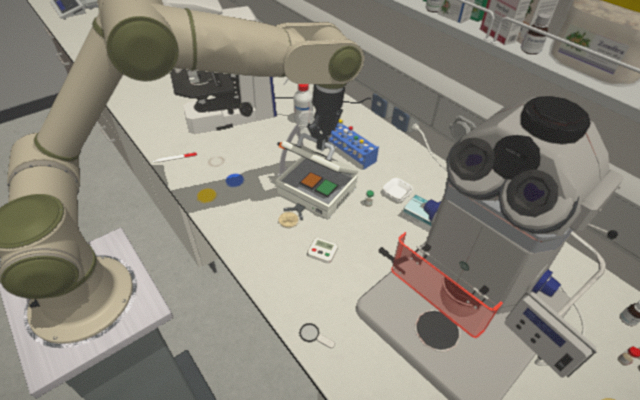

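The dish sits in the V at top (306,239). The timer, vial, lens and look-alikes are where they started, and the lid is held steady. I'm handing the job in.

```bash
python3 -c "
from bench import manip
print(manip.job_done())"
```

```text
the job is handed in; nothing more can be done
None
```

I slid the brown-sample dish along the bench into the V while the lid was shut. Then I gripped the bar handle, lifted the lid along its arc to the index, and handed in at 25.8 s still holding it.

**Dish:** The first push, with the fingers open as a fork, ended with a gap of about 4 mm to the left arm. The fork probably dragged the dish back as I withdrew. I pushed it again with closed fingers, diagonally and then straight in. Both pushes came to a solid stop, at about 24 N and 18 N. The pictures after the diagonal push showed it touching both arms to within about 0.5 mm. It looked unmoved in the last pictures.

**Lid:** I estimate the index at about 0.70 rad. The lid readings disagreed slightly:

| Source | Lid angle (rad) |
|---|---|
| Arm position | 0.69 |
| Scene camera | about 0.705 |
| Top camera | about 0.69 |
| Gripper tilt (least reliable, the bar can turn in the pads) | 0.73 |

The lid hid the pointer tip from the scene camera and the arm blocked the top view. The match to the clip therefore rests on this geometry and a model overlay, good to about ±0.02 rad, not on seeing the pointer itself.

**Everything else:** The arm's pose stayed steady over the last readings. The timer, vial, hand lens and look-alikes appear where they were. I never touched the index clip.

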